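# Latch the sealing chamber's lid

## Robot

A 6-joint arm with a two-finger parallel gripper is mounted at the origin on a cart in front of the work surface, level with it; the furniture and walls round the work are solid. World frame = base frame: x ahead of the robot, y to its left, z up, the work surface at z = 0. Lengths are in m, angles in rad, forces in N, time in s.
With the tool pointing down it reaches from about 0.3 to 0.875 m from the base axis. Payload 6.4 kg.
Tool frame: the origin (TCP) lies at the centre of the arm's flange, where the gripper is bolted on; the fingertips stand 173 mm ahead of it and the grasp point (between the pads) lies ctrl.grip_point_offset ahead of it (ctrl.grip_point_offset is the distance from the TCP to the grasp point, in m); z points along the fingers, y is the direction in which the jaws open and shut (so a half turn about z gives the same grasp; the last joint's range is limited). The gripper opens to 85 mm and grips with 20 to 120 N. Pads are 22 mm wide; open, the fingers measure 114 mm over their backs; the gripper's body (76 mm by 85 mm) begins 54 mm behind the grasp point. The pads swing forward as they close: fully open they stand 13 mm farther back than shut.
Start: joints at [-1.435, 0.181, 1.607, -0, 1.354, -0.206], TCP at [0.193, -0.542, 0.405] pointing down, gripper open.
Joint ranges: [-2.99, 2.99], [-0.89, 2.07], [0.3, 2.58], [-1.14, 4.28], [0, 2.63], [-3.12, 3.12]. Speed limits (rad/s): [2.57, 2.57, 3.01, 3.14, 3.14, 3.14].

## Interface

Orientations are given as a unit quaternion [w, x, y, z].
In Python, from bench import ctrl, cams, boxes_of, landmark_of gives the robot as it stands.
- The arm moves only by the shell command python3 -m handwheel 'ROWS'. ROWS is JSON, a list of rows, each an object with "offset": the shift along the tool's x, y, z in m, a list of three; "spin": the turn about the tool's z in degrees; "grip": the opening, from 0 (shut) to 1 (fully open). A call has 1 to 20 rows; each row is the pose to reach, as a shift and turn from the pose commanded when the call began, along the tool's axes at that moment; what a row does not reach only later rows make up. A row lasts 1/8 s, in which the tool goes at most 62.5 mm and 10.7 degrees, less where a joint would pass 70% of its speed; a pose out of reach is approached as far as the arm can. A call with a gripper value outside its range is refused whole. The fingers move at their own pace and stop on an object; the grip force is fixed at half the most. Time passes only in rows, so rows that repeat a pose let the fingers close. It gives the time, the measured TCP pose, the force and the opening at its end, in the units of the state.
- ctrl.get_obs(): the state, without advancing time (a new reading comes with each control period).
- cams.camera(name): name is "scene" or "top"; returns a dict with "color" (400x640x3 uint8, red, green, blue), "camera_matrix" (3x3 intrinsics, pixels), "distortion" ([k1, k2, p1, p2, k3] as OpenCV has them; the pictures are not rectified), "view" (4x4, takes a point from world to camera coordinates). Camera axes: x right, y up, looking along -z (the intrinsics and any distortion apply to the point x, -y, -z); pixel columns grow to the right and rows downward; lengths in m; the calibration is good to about 2 mm. A picture is of the moment at which its call begins. There is no depth.
- ctrl.hand_in(): hands the job in, once; it reports no verdict.
Trained networks look in a picture, given as the dict that the camera call returned (one of the last four; its "shot" number tells which), for a name from the list of things; names that differ only in an ending like _2 or _b are one class to them, and where a whole thing is asked for, a point or a joint stands for the part that bears it (a point fixed in the world has none). Each returns a list of dicts, best first, with "confidence" (0 to 1); they miss things now and then, are a little off and sometimes report something else, mostly with a low value. They report only what shows in the picture. A call takes as long as a camera call.
- boxes_of(picture, thing): "uv" ([column, row] in pixels, amid what is visible of it).
- landmark_of(picture, thing): "uv" ([column, row] in pixels: a listed point, or the origin of a listed thing).
The state is a dict: "time_s": time; "q": joint angles; "dq": joint speeds; "joint_efforts": joint torques, N m; "eef_pos": TCP position; "eef_rot": TCP orientation; "wrist_force": force on the tool from outside, world axes, zero at the start; "torque": the same for the moment, N m; "opening": opening from 0.0 (shut) to 1.0 (fully open).
Only numpy, scipy, OpenCV 4.12 (cv2) and the standard library are available. Lean on these libraries where they do the work, as an engineer would, in place of code of your own. Each camera call takes 0.05 s, during which the arm holds its last target.

## Task

Seal the grey sample chamber under the bench riser: hook the loop of its draw latch over the keeper on the lid, then press the orange lever down past centre until it snaps flat against the front and the lid is drawn down tight. Let go of the latch, and leave the bottle, cartons and other things about it where they are.

Things in the scene. Friction and masses are not known exactly. Their poses are not given: they have to be found in the camera images.
- chamber: Fixed grey chamber, 160 mm deep, 180 wide, 139 tall without its white lid (19 mm), under a white bench riser. Origin: foot of its front face, middle, on the worktop. x points into the chamber (away from its front), y to the left facing it, z up. All latch parts are centred on y = 0 and turn about axes parallel to y. 'In/out' below mean +x/-x of this frame.
- riser_edge (a point): Middle of the lower front edge of the riser's shelf, at (-10, 0, 275) mm in the chamber frame; the shelf is 280 mm wide, 12 mm thick, 180 mm deep. It overhangs the keeper and, when hooked, the tab: an upright gripper does not fit. Tilt the tool about 35 to 45 degrees, its body leaning out (-x), fingers pointing down and in.
- lever_pivot (a point): Axis of the lever on the chamber, at (-22, 0, 116) mm in the chamber frame.
- lever (a joint): Latch lever, 76 mm long, rad. 0 = shut, hanging straight down along the front (stop); grows as its free end swings out and up; 1.57 = level; stop at 2.7. Stays where left (0.07 N m friction). With the loop hooked it stiffens below about 0.9 rad (up to some 0.4 N m), passes dead centre at about 0.3 rad and then snaps to 0.
- lever_pad (a point): Middle of the outer face of the orange end of the lever, where to press: 60 mm from the pivot along the lever and 12 mm off it towards the outer side (the -x side when shut, the upper side when level). The orange part runs from 44 to 76 mm from the pivot and is 38 mm wide.
- bail_hinge (a point): Hinge of the wire loop on the lever, 18 mm from the lever pivot. In the chamber frame, with q = the lever value, it lies at pivot + 18 mm * (-sin(q - 0.30), 0, -cos(q - 0.30)). Raising the loop by its tab drags the lever up with it.
- bail (a joint): Angle of the wire loop relative to the lever, rad. The loop points along (sin A, 0, cos A) in the chamber frame, with A = lever value + bail value: A = 0 is straight up, negative A leans out. Stays where it is left (0.03 N m friction).
- bail_bar (a point): Centre of the loop's cross bar, 64 mm from the loop's hinge; round steel 7 mm thick, 49 mm wide over all. This bar goes behind the keeper's lip, the loop's legs pass on either side of the keeper.
- lid_edge (a point): Middle of the top front edge of the white lid, which is hinged at the back and rests on a springy gasket: the keeper seat is 169 mm above the worktop while the lid stands up on the gasket, about 164 mm when the latch has drawn it down, 20 mm out from the chamber's front. The lid cannot be opened.
- bail_tab (a point): Centre of the loop's orange finger tab, 96 mm from the loop's hinge, 32 mm beyond the cross bar: 24 mm wide (along y), 10 thick, 32 long along the loop. Pinch it across its 24 mm width; it can turn between the pads.
- keeper_seat (a point): Where the cross bar's centre sits in the keeper, a 28 mm wide steel catch on the lid's front edge, open upwards: groove 9 mm wide, upturned lip on its outer side, whose top is 6 mm above this point and 4.5 to 9.5 mm out from it (so carry the bar's centre over it at least 10 mm above this point, then down).
- film_roll_box: Bystander, leave alone: light blue carton, 66x66x58 mm, on the riser shelf. Origin: centre of its underside.
- filter_box: Bystander, leave alone: pale carton, 50x70x45 mm, on the riser shelf. Origin: centre of its underside.
- amber_bottle: Bystander, leave alone: brown screw-cap bottle, 58 mm diameter, 117 mm tall, on the worktop left of the chamber. Origin: centre of its underside.
- tube50_lying: Bystander, leave alone: clear conical tube with screw cap lying on the worktop, 114x34 mm, right of the chamber. Origin: centre of its underside.
- tape_roll: Bystander, leave alone: roll of masking tape lying flat, 94 mm diameter, 25 mm high, right of the chamber. Origin: centre of its underside.
- timer: Bystander, leave alone: white bench timer, 62x68x19 mm, on the worktop at the left. Origin: centre of its underside.

How it is judged:
On the way, in this order (a step that is already met when the one before it is completed fails the run):
1. the loop's cross bar lies in the keeper, behind its lip, before the lever goes past centre (value of joint lever above 0.4 rad and distance between bail_bar and keeper_seat below 0.006 m), for 0.1 s.
2. the lever is down past centre with the loop still hooked and the lid drawn down (value of joint lever below 0.08 rad and height (world z) of keeper_seat below 0.1655 m and distance between bail_bar and keeper_seat below 0.006 m), for 0.2 s.
At the end, for the whole second after the job is handed in: The lever is shut (within 0.08 rad of its stop) and at rest, the cross bar sits in the keeper (within 6 mm of its seat), the lid is drawn down (keeper seat below 165.5 mm) and the robot no longer touches the chamber or latch (all of step 2 and velocity of joint lever below 0.05 rad/s and contact force between the arm and chamber below 0.1 N).
It fails at once if a bystander (carton, bottle, tube, tape roll, timer) was shifted by more than 30 mm (distance of any of film_roll_box, filter_box, amber_bottle, tube50_lying, tape_roll, timer from where it was at the start of the episode above 0.03 m).
It also fails if it takes over 48 s, if anything falls off the work surface, if the arm or the gripper's body presses on something with over 40 N, if the wrist force passes 120 N, or if a joint passes its speed limit or range.

## Working session

There is one attempt and no reset: what is moved stays moved. The work goes in short steps, Python scripts to look and compute and a shell command to move; the robot and the scene stay as the last step left them, time stands still between calls to the robot, and variables do not carry over. Pictures are saved under pics/ and viewed, and the job is handed in when it is done.

```bash
ls; mkdir -p pics; cat > h.py <<'E'
import numpy as np, cv2
from bench import ctrl, cams, boxes_of, landmark_of
def save(p,n,crop=None,s=1):
    im=p["color"][:,:,::-1]
    if crop: im=im[crop[1]:crop[3],crop[0]:crop[2]]
    if s!=1: im=cv2.resize(im,None,fx=s,fy=s,interpolation=cv2.INTER_CUBIC)
    cv2.imwrite("pics/"+n,im)
def proj(p,X):
    X=np.atleast_2d(X); V=np.array(p["view"]); c=(V[:3,:3]@X.T).T+V[:3,3]
    c=c*[1,-1,-1]
    uv,_=cv2.projectPoints(c.reshape(-1,1,3),np.zeros(3),np.zeros(3),np.array(p["camera_matrix"],float),np.array(p["distortion"],float))
    return uv.reshape(-1,2)
def ray(p,uv):
    K=np.array(p["camera_matrix"],float)
    n=cv2.undistortPoints(np.array([[uv]],float),K,np.array(p["distortion"],float))[0,0]
    V=np.array(p["view"]); R=V[:3,:3]; o=-R.T@V[:3,3]
    d=R.T@np.array([n[0],-n[1],-1]); return o,d/np.linalg.norm(d)
E
python3 - <<'E'
from h import *
o=ctrl.get_obs(); print(o, ctrl.grip_point_offset)
P={}
for n in("scene","top"):
    p=cams.camera(n); P[n]=p; save(p,n+"0.png")
    V=np.array(p["view"]); print(n,-V[:3,:3].T@V[:3,3], V[:3,:3], p["camera_matrix"])
    for t in ["chamber","riser_edge","lever_pivot","lever_pad","bail_hinge","bail_bar","lid_edge","bail_tab","keeper_seat","amber_bottle","timer","film_roll_box","filter_box","tube50_lying","tape_roll"]:
        r=landmark_of(p,t)[:2]; print(n,t,[(np.round(a["uv"],1).tolist(),round(a["confidence"],2)) for a in r])
E
```

```text
pics
{'time_s': 0.0, 'q': array([-1.43528819e+00,  1.81517296e-01,  1.60802728e+00, -1.13887533e-05,
        1.35377094e+00, -2.06303180e-01]), 'dq': array([ 4.13167304e-04,  9.15569795e-04, -8.77108234e-04,  4.30895726e-04,
       -1.94881260e-04,  3.61058918e-05]), 'joint_efforts': array([ 1.18860789e-03, -4.44870150e+01, -3.51336873e+01, -2.39319079e-04,
        9.02891537e-03,  1.93218335e-05]), 'eef_pos': array([ 0.19271409, -0.54146861,  0.40378792]), 'eef_rot': array([-8.61085930e-04,  9.85430566e-01,  1.70076034e-01,  2.49298171e-05]), 'wrist_force': array([ 0.3857965 , -0.36472809, -0.40975006]), 'torque': array([0.00945753, 0.02704142, 0.01493877]), 'opening': 0.9993967825378671} 0.1547
scene [ 0.05781593 -0.63525929  1.37243013] [[ 0.84640554 -0.53247344 -0.0083485 ]
 [ 0.40905721  0.6400288   0.65041166]
 [-0.34098366 -0.55392705  0.75953602]] [[439.54784857   0.         319.82216378]
 [  0.         439.54784857 206.77927476]
 [  0.           0.           1.        ]]
scene chamber [([329.7, 224.6], 0.92)]
scene riser_edge [([330.6, 173.7], 0.65), ([322.5, 210.1], 0.59)]

[... 758 characters left out ...]
        318.84405879]
 [  0.         364.17499579 198.03798502]
 [  0.           0.           1.        ]]
top chamber [([299.0, 188.9], 0.84)]
top riser_edge [([299.6, 213.4], 0.72), ([291.5, 176.1], 0.57)]
top lever_pivot [([296.0, 188.1], 0.92)]
top lever_pad [([301.4, 206.8], 0.74)]
top bail_hinge [([295.6, 194.0], 0.84)]
top bail_bar [([297.4, 211.8], 0.72)]
top lid_edge [([293.9, 177.5], 0.78)]
top bail_tab []
top keeper_seat [([297.5, 186.6], 0.87)]
top amber_bottle [([242.1, 208.0], 0.76)]
top timer [([207.9, 246.4], 0.89)]
top film_roll_box [([259.7, 147.3], 0.61)]
top filter_box [([321.6, 142.4], 0.76)]
top tube50_lying [([356.9, 180.3], 0.8)]
top tape_roll [([428.0, 232.5], 0.88)]
```

```bash
python3 - <<'E'
import cv2
for n,c in(("scene0",(240,120,440,280)),("top0",(200,110,400,270))):
    im=cv2.imread(f"pics/{n}.png"); cv2.imwrite(f"pics/{n}c.png",cv2.resize(im[c[1]:c[3],c[0]:c[2]],None,fx=3.75,fy=3.75,interpolation=cv2.INTER_CUBIC))
E
```

```text
(no output)
```

View pics/scene0.png

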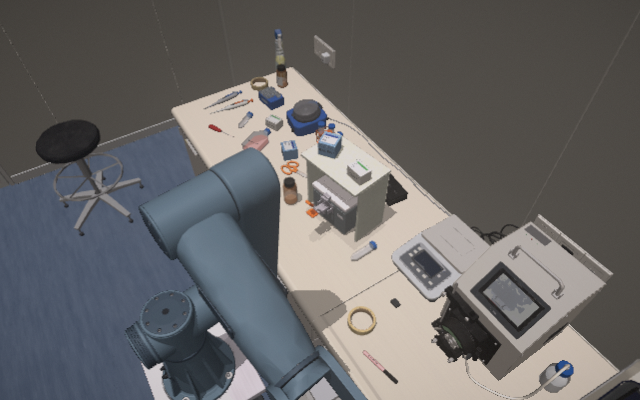

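View pics/scene0c.png

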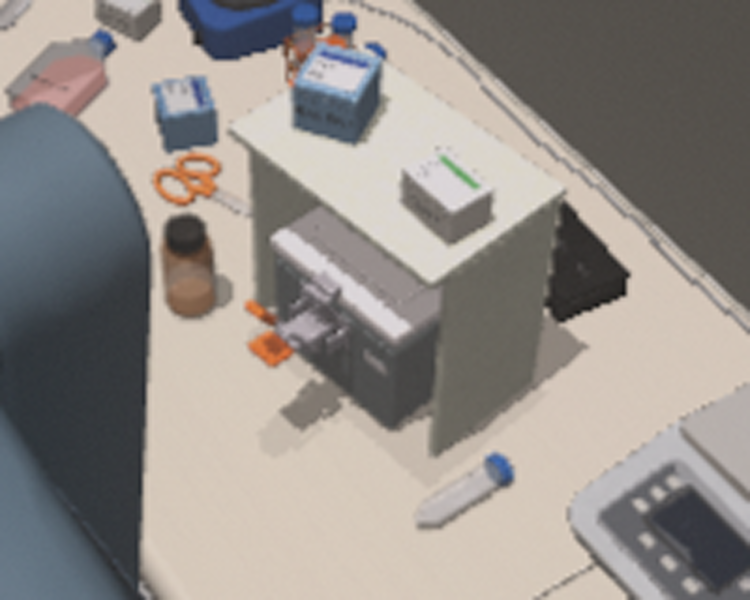

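View pics/top0c.png

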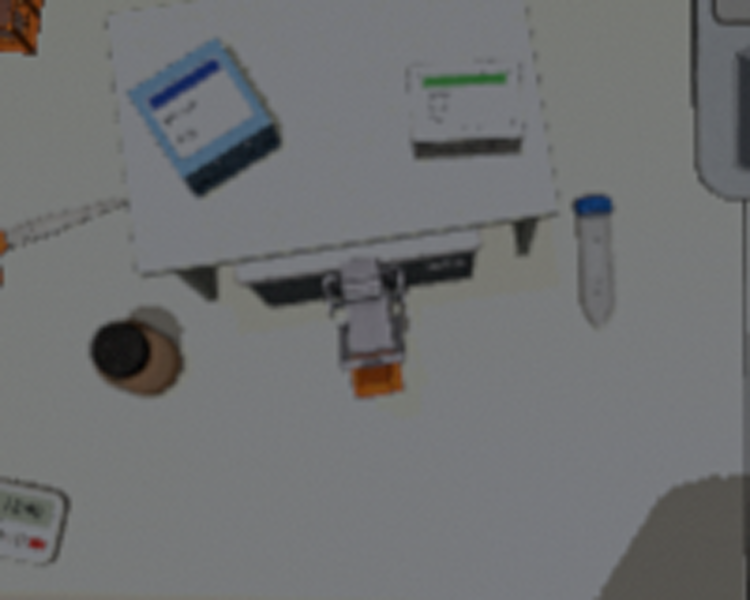

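```bash
cat > fit.py <<'E'
from h import *
from scipy.optimize import least_squares
def pts(q,A,ks=0.169):
    piv=np.array([-22,0,116.])
    u=np.array([-np.sin(q),0,-np.cos(q)]); # along lever
    nrm=np.array([-np.cos(q),0,np.sin(q)])
    h=piv+18*np.array([-np.sin(q-.3),0,-np.cos(q-.3)])
    l=np.array([np.sin(A),0,np.cos(A)])
    return {"chamber":np.zeros(3),"riser_edge":np.array([-10,0,275.]),"lever_pivot":piv,"lever_pad":piv+60*u+12*nrm,
     "bail_hinge":h,"bail_bar":h+64*l,"bail_tab":h+96*l,"keeper_seat":np.array([-20,0,ks*1e3]),
     "rl":np.array([-10,140,287.]),"rr":np.array([-10,-140,287.]),"br":np.array([170,-140,287.]),"bl":np.array([170,140,287.])}
def toW(c,pose):
    x,y,a=pose; R=np.array([[np.cos(a),-np.sin(a),0],[np.sin(a),np.cos(a),0],[0,0,1]])
    return (R@np.atleast_2d(c).T/1e3).T+[x,y,0]
E
python3 - <<'E'
from fit import *
ps={n:cams.camera(n) for n in("scene","top")}
ob=[("scene","rl",(301.9,154.7)),("scene","rr",(356.5,194.7)),("scene","br",(390.1,170.7)),("top","rl",(238.7,182.5)),("top","rr",(347.5,166.8))]
for n,p in ps.items():
    for t in ["chamber","riser_edge","lever_pivot","lever_pad","bail_hinge","bail_bar","bail_tab","keeper_seat"]:
        for r in landmark_of(p,t)[:2]:
            if r["confidence"]>.5: ob.append((n,t,r["uv"]))
def f(v):
    P=pts(v[3],v[4]); return np.concatenate([proj(ps[n],toW(P[t],v[:3]))[0]-uv for n,t,uv in ob])
best=None
for q in(.8,1.3,1.8,2.3):
  for A in(-2.2,-1.6,-1,-.5):
    s=least_squares(f,[.5,.25,.1,q,A],loss="soft_l1")
    if best is None or s.cost<best.cost: best=s
    print(q,A,np.round(s.x,3),round(s.cost,2))
r=f(best.x).reshape(-1,2)
for o,e in zip(ob,r): print(o[:2],np.round(o[2],1),np.round(e,1))
im={}
for n,p in ps.items():
    i=cv2.resize(p["color"][:,:,::-1][110:270,200:400],None,fx=4,fy=4,interpolation=cv2.INTER_CUBIC)
    for k,c in pts(*best.x[3:]).items():
        u=(proj(p,toW(c,best.x[:3]))[0]-[200,110]+.5)*4
        cv2.circle(i,tuple(int(a) for a in u),3,(0,255,0),-1); cv2.putText(i,k,tuple(int(a) for a in u),0,.35,(0,0,255))
    im[n]=i
    cv2.imwrite(f"pics/fit_{n}.png",i[:600])
E
```

```text
0.8 -2.2 [ 0.655  0.275  0.161  1.747 -2.686] 131.32
0.8 -1.6 [ 0.655  0.274  0.166  1.765 -0.521] 92.78
0.8 -1 [ 0.655  0.274  0.166  1.765 -0.521] 92.78
0.8 -0.5 [ 0.655  0.274  0.166  1.765 -0.521] 92.78
1.3 -2.2 [ 0.655  0.275  0.161  1.747 -2.686] 131.32
1.3 -1.6 [ 0.655  0.274  0.166  1.765 -0.521] 92.78
1.3 -1 [ 0.655  0.274  0.166  1.765 -0.521] 92.78
1.3 -0.5 [ 0.655  0.274  0.166  1.765 -0.521] 92.78
1.8 -2.2 [ 0.655  0.275  0.161  1.747 -2.686] 131.32
1.8 -1.6 [ 0.655  0.274  0.166  1.765 -0.521] 92.78
1.8 -1 [ 0.655  0.274  0.166  1.765 -0.521] 92.78
1.8 -0.5 [ 0.655  0.274  0.166  1.765 -0.521] 92.78
2.3 -2.2 [ 0.655  0.275  0.161  1.747 -2.686] 131.32
2.3 -1.6 [ 0.655  0.274  0.166  1.765 -0.521] 92.78
2.3 -1 [ 0.655  0.274  0.166  1.765 -0.521] 92.78
2.3 -0.5 [ 0.655  0.274  0.166  1.765 -0.521] 92.78
('scene', 'rl') [301.9 154.7] [-1.4 -1.3]
('scene', 'rr') [356.5 194.7] [-1.7  1.3]
('scene', 'br') [390.1 170.7] [ 1.4 -0.4]
('top', 'rl') [238.7 182.5] [-2.   0.4]
('top', 'rr') [347.5 166.8] [ 2.6 -0.1]
('scene', 'chamber') [327.9 223.5] [0.1 0.1]
('scene', 'riser_edge') [330.1 173.9] [-3.7  2.3]
('scene', 'riser_edge') [329.6 224.9] [ -3.2 -48.7]
('scene', 'lever_pivot') [326.9 204. ] [-3.   3.5]
('scene', 'lever_pad') [312.6 211.3] [-0.2 -0.1]
('scene', 'bail_bar') [314.8 203.1] [-1.1  1.8]
('scene', 'bail_tab') [312.9 199.8] [-2.8  2.2]
('scene', 'keeper_seat') [321.9 200. ] [ 2.4 -2.2]
('top', 'chamber') [300.7 188.8] [-1.5 -0. ]
('top', 'riser_edge') [289.7 175.9] [ 4.1 -0.2]
('top', 'lever_pivot') [297.5 190.1] [ 0.6 -0. ]
('top', 'lever_pad') [299.5 209.1] [ 0.9 -0.7]
('top', 'bail_hinge') [297.4 195. ] [1.6 1.2]
('top', 'bail_bar') [299.2 207.8] [ 0.3 -2.9]
('top', 'bail_tab') [301.7 214. ] [-2.  -4.3]
('top', 'keeper_seat') [296.4 189.7] [ 0.5 -3.2]
('top', 'keeper_seat') [299.8 188.6] [-2.9 -2.1]
```

View pics/fit_scene.png

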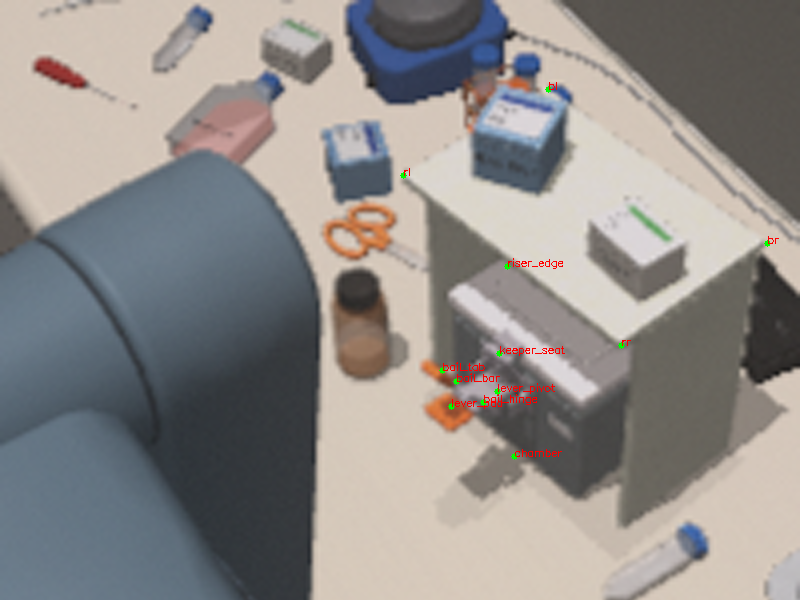

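View pics/fit_top.png

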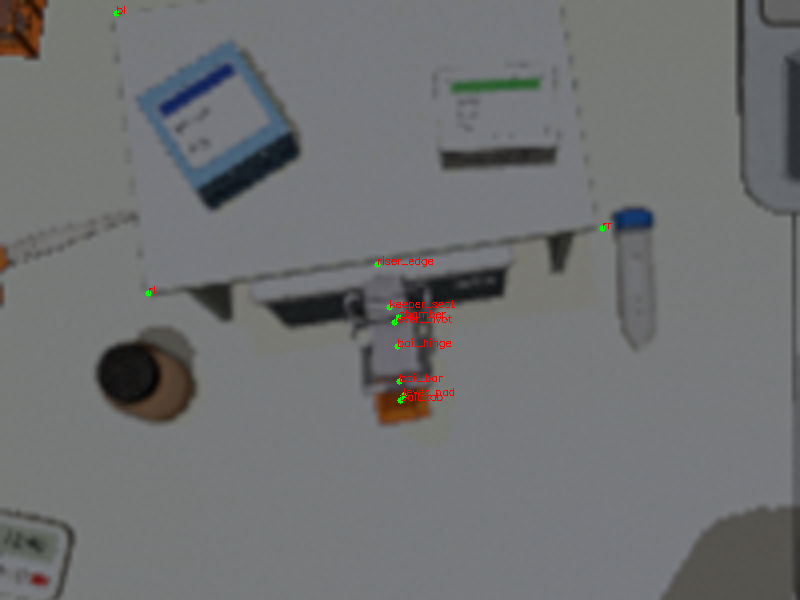

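```bash
python3 - <<'E'
import cv2
for n,c in(("scene0",(290,170,370,230)),("top0",(265,165,345,225))):
    im=cv2.imread(f"pics/{n}.png")[c[1]:c[3],c[0]:c[2]]
    if n=="top0": im=cv2.convertScaleAbs(im,alpha=1.9)
    cv2.imwrite(f"pics/{n}z.png",cv2.resize(im,None,fx=10,fy=10,interpolation=cv2.INTER_CUBIC))
im=cv2.imread("pics/top0.png")[105:195,225:360]; cv2.imwrite("pics/topr.png",cv2.resize(cv2.convertScaleAbs(im,alpha=1.9),None,fx=5.9,fy=5.9,interpolation=cv2.INTER_CUBIC))
E
```

```text
(no output)
```

View pics/scene0z.png

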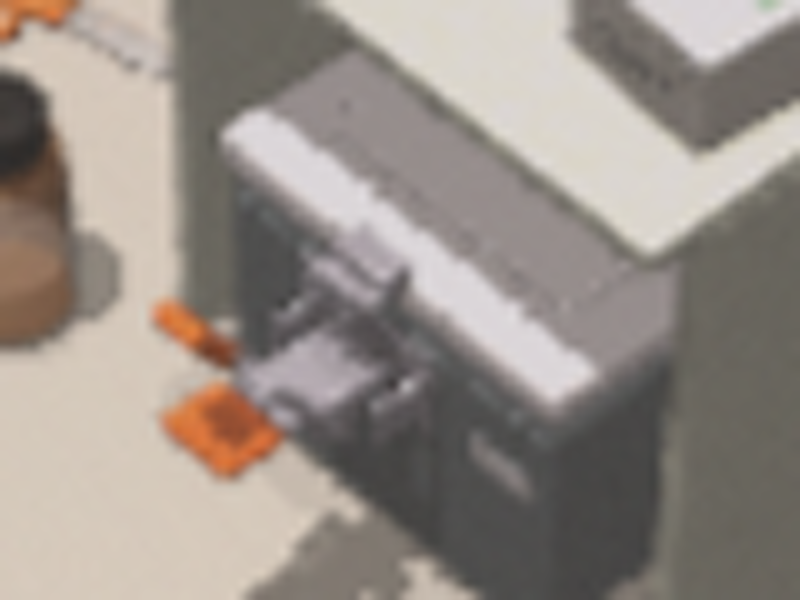

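View pics/top0z.png

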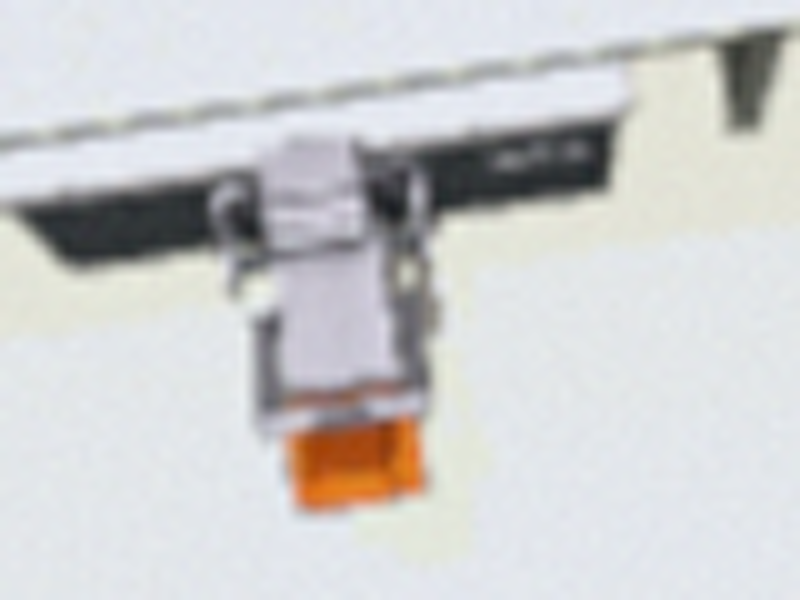

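View pics/topr.png

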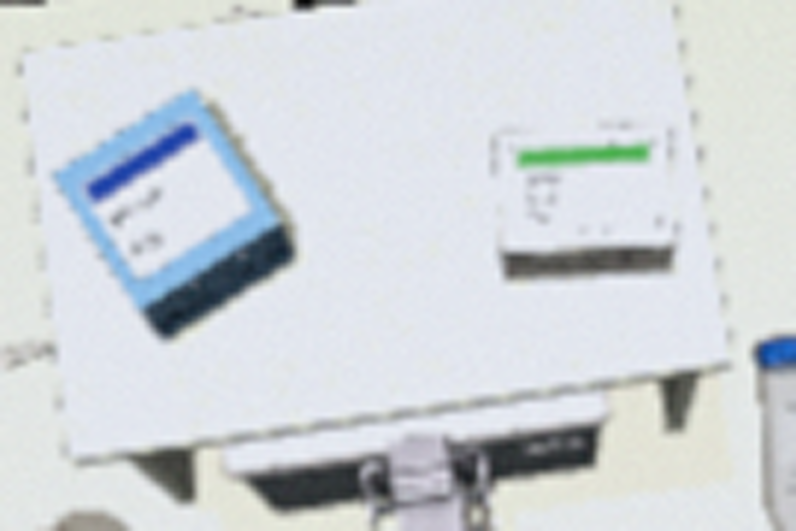

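```bash
cat > fit2.py <<'E'
from fit import *
def extra(q,A):
    P=pts(q,A); piv=P["lever_pivot"]; u=np.array([-np.sin(q),0,-np.cos(q)]); nrm=np.array([-np.cos(q),0,np.sin(q)])
    Y=np.array([0,1.,0])
    for i,(a,s) in enumerate([(44,19),(44,-19),(76,-19),(76,19)]): P[f"pd{i}"]=piv+a*u+12*nrm+s*Y
    h=P["bail_hinge"]; l=np.array([np.sin(A),0,np.cos(A)]); m=np.array([np.cos(A),0,-np.sin(A)])
    for i,(a,s,t) in enumerate([(80,12,-5),(80,-12,-5),(112,-12,-5),(112,12,-5),(80,12,5),(80,-12,5),(112,-12,5),(112,12,5)]): P[f"tb{i}"]=h+a*l+s*Y+t*m
    for i,(a,s) in enumerate([(0,22),(64,22),(64,-22),(0,-22)]): P[f"lp{i}"]=h+a*l+s*Y
    P["fl"]=np.array([0,90,0.]);P["fr"]=np.array([0,-90,0.])
    return P
def draw(p,v,c,s,name,gain=1):
    i=cv2.resize(p["color"][:,:,::-1][c[1]:c[3],c[0]:c[2]],None,fx=s,fy=s,interpolation=cv2.INTER_CUBIC)
    i=cv2.convertScaleAbs(i,alpha=gain)
    P=extra(*v[3:5])
    g=lambda k:tuple(int(round(a)) for a in (proj(p,toW(P[k],v[:3]))[0]-[c[0],c[1]]+.5)*s-.5)
    def poly(ks,col,cl=True): cv2.polylines(i,[np.array([g(k) for k in ks])],cl,col,1)
    poly(["pd0","pd1","pd2","pd3"],(0,255,0)); poly(["tb0","tb1","tb2","tb3"],(255,0,0)); poly(["tb4","tb5","tb6","tb7"],(255,0,0)); poly(["lp0","lp1","lp2","lp3"],(255,0,255),False)
    poly(["rl","rr","br","bl"],(0,255,255)); poly(["fl","fr"],(0,255,255),False)
    for k in["keeper_seat","lever_pivot","riser_edge"]: cv2.circle(i,g(k),3,(0,0,255),-1)
    cv2.imwrite("pics/"+name,i)
E
cat > run2.py <<'E'
from fit2 import *
ps={n:cams.camera(n) for n in("scene","top")}
ob=[("top","rl",(236.8,182.9)),("top","rr",(348.3,166.9)),("top","bl",(228.8,113.9)),("top","fl",(271.5,191.3)),("top","fr",(325,183.5)),("scene","br",(390.1,170.7)),("scene","rl",(301.4,154.4)),
("scene","tab",(309.2,202.5)),("scene","lever_pad",(312,212.5)),("top","lever_pad",(300,211.5)),("top","bail_bar",(299,206))]
def f(v):
    P=extra(v[3],v[4]); P["tab"]=P["bail_tab"]; return np.concatenate([proj(ps[n],toW(P[t],v[:3]))[0]-uv for n,t,uv in ob])
res=[]
for q in(.8,1.3,1.8,2.3):
  for A in(-2.7,-2.2,-1.6,-1,-.5):
    res.append(least_squares(f,[.65,.27,.16,q,A],loss="soft_l1"))
res.sort(key=lambda s:s.cost)
for s in res[:20:4]: print(np.round(s.x,3),round(s.cost,2))
b=res[0]; r=f(b.x).reshape(-1,2)
for o,e in zip(ob,r): print(o[:2],np.round(e,1))
draw(ps["scene"],b.x,(290,150,370,230),10 if 0 else 7.5,"d_scene.png"); draw(ps["top"],b.x,(265,165,345,225),10,"d_top.png",1.9)
E
python3 run2.py
```

```text
[ 0.654  0.275  0.163  1.624 -0.554] 6.58
[ 0.654  0.275  0.163  1.624 -0.554] 6.58
[ 0.654  0.275  0.163  1.624 -0.554] 6.58
[ 0.655  0.276  0.16   1.611 -2.751] 37.0
[ 0.655  0.276  0.16   1.611 -2.751] 37.0
('top', 'rl') [-0.7  0.1]
('top', 'rr') [1.2 0.2]
('top', 'bl') [-0.6 -0.9]
('top', 'fl') [-0.3  1.5]
('top', 'fr') [1.4 1.5]
('scene', 'br') [ 1.1 -0.5]
('scene', 'rl') [-1.2 -1.2]
('scene', 'tab') [0.1 0.4]
('scene', 'lever_pad') [-0.4  0.3]
('top', 'lever_pad') [ 0.1 -1.6]
('top', 'bail_bar') [ 0.  -0.3]
```

View pics/d_scene.png

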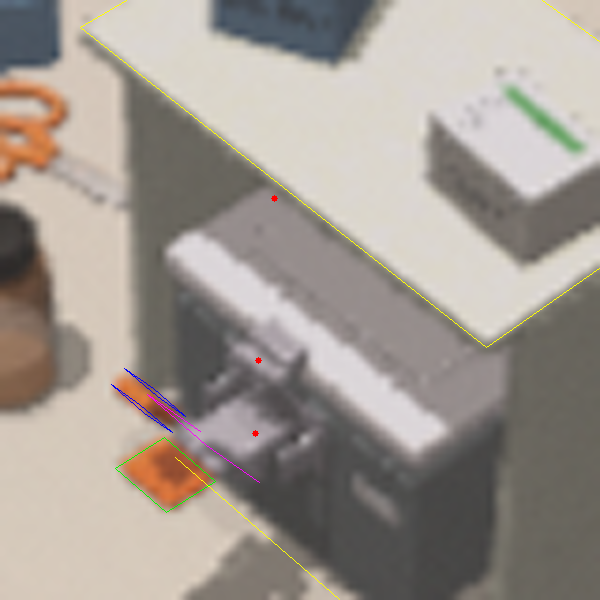

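View pics/d_top.png

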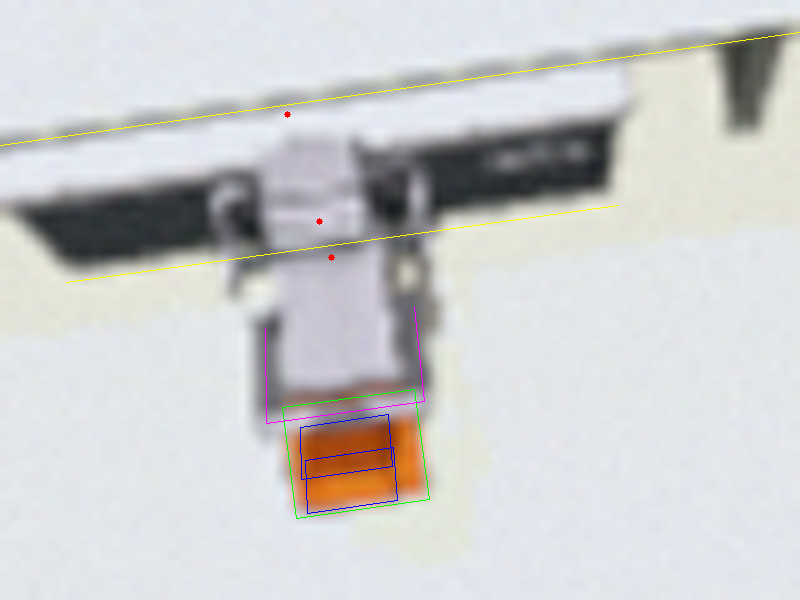

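```bash
cat > plan.py <<'E'
import sys; from fit2 import *
from scipy.spatial.transform import Rotation as Ro
POSE=np.array([.654,.275,.163])
def off(tgt_mm, lead, pose=POSE):
    """offset in tool axes to put point `lead`(tool frame, m) -> chamber point mm; orientation as now"""
    o=ctrl.get_obs(); q=o["eef_rot"]; R=Ro.from_quat([q[1],q[2],q[3],q[0]]).as_matrix()
    W=toW(tgt_mm,pose)[0]
    return R,R.T@(W-o["eef_pos"]-R@np.array(lead)),W
def inch(Wpt,pose=POSE):
    x,y,a=pose; d=np.array(Wpt)-[x,y,0]; R=np.array([[np.cos(a),-np.sin(a),0],[np.sin(a),np.cos(a),0],[0,0,1]]); return R.T@d*1e3
def ik(x,z):
    d=np.array([x+22,z-116]); L=np.hypot(*d); c=(18**2+L*L-96**2)/(2*18*L)
    al=np.arccos(np.clip(c,-1,1)); base=np.arctan2(d[1],d[0])
    h=base+al; hx,hz=18*np.cos(h),18*np.sin(h)
    th=np.arctan2(-hx,-hz)%(2*np.pi); return th+.3, np.arctan2(d[0]-hx,d[1]-hz)
E
python3 - <<'E'
from plan import *
P=pts(1.624,-.554); print({k:np.round(v,1).tolist() for k,v in P.items() if len(k)>2})
R,d,W=off(P["bail_tab"],[0,0,ctrl.grip_point_offset]); print("to tab",d,W,R.round(3))
for s in np.linspace(0,1,6): 
    x,z=-90+42*s,193+26*s; print(x,z,ik(x,z))
for b in("scene","top"):
  p=cams.camera(b)
  for t,z in [("amber_bottle",0),("timer",0),("tube50_lying",0),("film_roll_box",.287),("filter_box",.287)]:
    r=landmark_of(p,t)
    if r:
        o,dd=ray(p,r[0]["uv"]); print(b,t,inch(o+dd*(z-o[2])/dd[2]).round(),round(r[0]["confidence"],2))
E
python3 -m handwheel --help 2>&1 | head -20
```

```text
{'chamber': [0.0, 0.0, 0.0], 'riser_edge': [-10.0, 0.0, 275.0], 'lever_pivot': [-22.0, 0.0, 116.0], 'lever_pad': [-81.3, 0.0, 131.2], 'bail_hinge': [-39.5, 0.0, 111.6], 'bail_bar': [-73.1, 0.0, 166.0], 'bail_tab': [-90.0, 0.0, 193.2], 'keeper_seat': [-20.0, 0.0, 169.0]}
to tab [ 0.61982842 -0.63085866  0.05674501] [0.56523288 0.26040144 0.19324361] [[ 0.942  0.335 -0.   ]
 [ 0.335 -0.942  0.   ]
 [-0.    -0.    -1.   ]]
-90.0 193.0 (np.float64(1.6131871847854464), np.float64(-0.5550908186556429))
-81.6 198.2 (np.float64(1.64154782617485), np.float64(-0.4536383752979264))
-73.2 203.4 (np.float64(1.7254926789056229), np.float64(-0.3552334091808634))
-64.8 208.6 (np.float64(1.862951098740219), np.float64(-0.2613025486288627))
-56.4 213.8 (np.float64(2.0531051193892296), np.float64(-0.17482990110847188))
-48.0 219.0 (np.float64(2.2996060992168994), np.float64(-0.10047832836672287))
scene amber_bottle [-40. 200.  -0.] 0.58
scene timer [ 79. 116.  -0.] 0.18
scene tube50_lying [   7. -189.   -0.] 0.53
scene film_roll_box [ 75.  72. 287.] 0.79
scene filter_box [ 61. -81. 287.] 0.66
top amber_bottle [-39. 189.   0.] 0.9
top timer [-153.  318.    0.] 0.75
top tube50_lying [  -4. -191.    0.] 0.86
top filter_box [ 63. -80. 287.] 0.86
invalid input: not JSON, or not a number
```

```bash
python3 -m handwheel '[{"offset":[0.0,-0.0,-0.03],"spin":0,"grip":0.7},{"offset":[0.04,-0.04,-0.03],"spin":5,"grip":0.7},{"offset":[0.08,-0.08,-0.03],"spin":10.3,"grip":0.7},{"offset":[0.12,-0.12,-0.03],"spin":10.3,"grip":0.7},{"offset":[0.16,-0.16,-0.03],"spin":10.3,"grip":0.7},{"offset":[0.20,-0.20,-0.03],"spin":10.3,"grip":0.7},{"offset":[0.24,-0.24,-0.03],"spin":10.3,"grip":0.7},{"offset":[0.28,-0.28,-0.03],"spin":10.3,"grip":0.7},{"offset":[0.32,-0.32,-0.03],"spin":10.3,"grip":0.7},{"offset":[0.36,-0.36,-0.03],"spin":10.3,"grip":0.7},{"offset":[0.40,-0.40,-0.03],"spin":10.3,"grip":0.7},{"offset":[0.44,-0.44,-0.03],"spin":10.3,"grip":0.7},{"offset":[0.48,-0.48,-0.03],"spin":10.3,"grip":0.7},{"offset":[0.52,-0.52,-0.03],"spin":10.3,"grip":0.7},{"offset":[0.55,-0.56,-0.03],"spin":10.3,"grip":0.7},{"offset":[0.58,-0.60,-0.03],"spin":10.3,"grip":0.7},{"offset":[0.60,-0.63,-0.03],"spin":10.3,"grip":0.7},{"offset":[0.60,-0.63,-0.03],"spin":10.3,"grip":0.7},{"offset":[0.60,-0.63,-0.03],"spin":10.3,"grip":0.7}]'
python3 - <<'E'
from plan import *
R,d,W=off(pts(1.624,-.554)["bail_tab"],[0,0,ctrl.grip_point_offset]); print("to tab",d,W,R.round(3)); print(ctrl.get_obs()["q"],inch(ctrl.get_obs()["eef_pos"]))
for n in("scene","top"):
    p=cams.camera(n); save(p,n+"1.png")
E
```

```text
time_s: 5.58
eef_pos: [0.5467, 0.2526, 0.4344]
eef_rot: [0.0, 0.997, 0.081, -0.0]
wrist_force: [-0.6, -0.1, 0.6]
opening: 0.697
to tab [ 0.01968344 -0.00481481  0.08647754] [0.56523288 0.26040144 0.19324361] [[ 0.987  0.162 -0.001]
 [ 0.162 -0.987 -0.001]
 [-0.001  0.    -1.   ]]
[ 2.36068976e-01  2.17946178e-01  1.50259176e+00 -4.44689194e-04
  1.42173361e+00  1.64462297e+00] [-109.49075134   -4.68346413  434.43611518]
```

```bash
python3 - <<'E'
import cv2
a=cv2.imread("pics/scene1.png")[120:280,220:420];b=cv2.convertScaleAbs(cv2.imread("pics/top1.png")[110:270,200:400],alpha=1.8)
f=lambda i:cv2.resize(i,None,fx=2,fy=2,interpolation=cv2.INTER_CUBIC)
import numpy as np
cv2.imwrite("pics/c1.png",np.hstack([f(a),f(b)]))
E
```

```text
(no output)
```

View pics/c1.png

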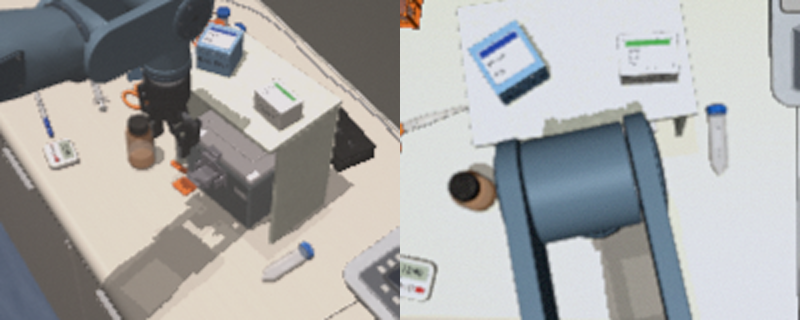

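```bash
python3 -m handwheel '[{"offset":[0.014,-0.005,0.0],"spin":0,"grip":0.6},{"offset":[0.014,-0.005,0.03],"spin":0,"grip":0.6},{"offset":[0.014,-0.005,0.06],"spin":0,"grip":0.6},{"offset":[0.014,-0.005,0.085],"spin":0,"grip":0.6},{"offset":[0.014,-0.005,0.085],"spin":0,"grip":0.6}]'
python3 - <<'E'
from h import *
p=cams.camera("scene"); save(p,"s2.png",(290,150,370,230),7.5)
E
```

```text
time_s: 6.3
eef_pos: [0.5592, 0.2588, 0.3476]
eef_rot: [0.0, 0.997, 0.08, -0.002]
wrist_force: [-0.5, -0.0, -0.0]
opening: 0.603
```

View pics/s2.png

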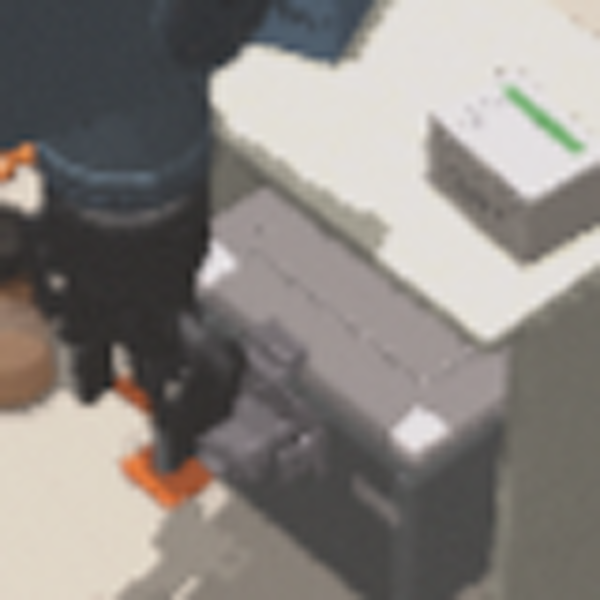

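```bash
python3 -m handwheel '[{"offset":[0,0,0],"spin":0,"grip":0.15},{"offset":[0,0,0],"spin":0,"grip":0.15},{"offset":[0,0,0],"spin":0,"grip":0.15},{"offset":[0,0,0],"spin":0,"grip":0.15},{"offset":[0,0,0],"spin":0,"grip":0.15}]'
python3 - <<'E'
from plan import *
o=ctrl.get_obs(); print(o["opening"]*85, inch(o["eef_pos"])-[0,0,154.7],o["wrist_force"])
p=cams.camera("scene"); save(p,"s3.png",(290,150,370,230),7.5)
E
```

```text
time_s: 6.98
eef_pos: [0.5604, 0.2596, 0.3508]
eef_rot: [0.0, 0.997, 0.081, 0.001]
wrist_force: [-0.8, -4.9, 3.1]
opening: 0.269
22.89461225645396 [-9.48867461e+01  3.20574735e-02  1.96066976e+02] [-0.79588947 -4.94980953  3.14564754]
```

View pics/s3.png

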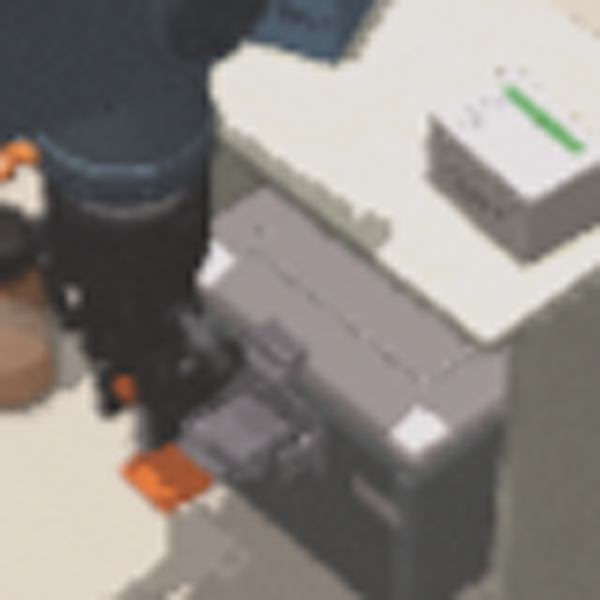

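```bash
python3 -c "
from plan import *
print(ik(-52,219),ik(-52,221),ik(-71,207))"; python3 -m handwheel '[{"offset":[0.005,0.001,-0.003],"spin":0,"grip":0.15},{"offset":[0.010,0.001,-0.007],"spin":0,"grip":0.15},{"offset":[0.015,0.001,-0.010],"spin":0,"grip":0.15},{"offset":[0.019,0.001,-0.013],"spin":0,"grip":0.15},{"offset":[0.019,0.001,-0.013],"spin":0,"grip":0.15}]'
python3 - <<'E'
from plan import *
o=ctrl.get_obs(); print(o["opening"]*85, inch(o["eef_pos"])-[0,0,154.7],o["wrist_force"])
p=cams.camera("scene"); save(p,"s4.png",(290,150,370,230),7.5)
E
```

```text
(np.float64(2.3318885441578896), np.float64(-0.1450896854147482)) (np.float64(2.4737054629665978), np.float64(-0.15872384095458794)) (np.float64(1.8787499500708544), np.float64(-0.3288159047795192))
time_s: 7.65
eef_pos: [0.5789, 0.2622, 0.362]
eef_rot: [0.0, 0.997, 0.081, -0.0]
wrist_force: [-1.7, -2.4, -7.2]
opening: 0.267
22.683580413787297 [-76.17510384  -0.46806803 207.34815544] [-1.67833409 -2.37209992 -7.19307183]
```

View pics/s4.png

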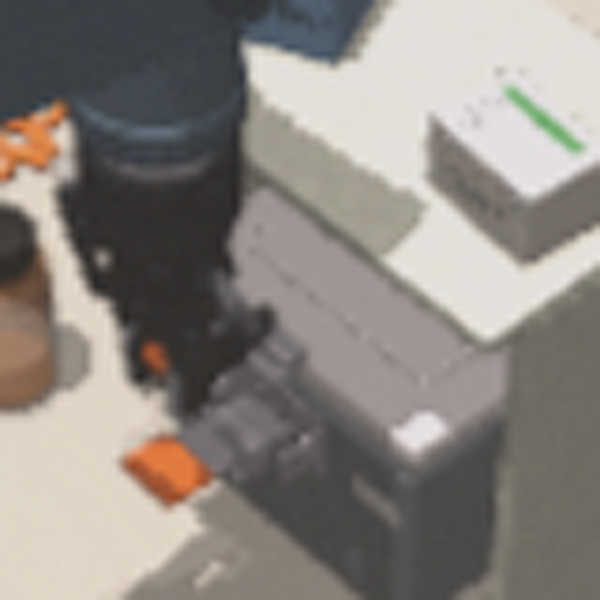

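```bash
python3 -m handwheel '[{"offset":[0.005,0.001,-0.003],"spin":0,"grip":0.15},{"offset":[0.010,0.001,-0.007],"spin":0,"grip":0.15},{"offset":[0.015,0.001,-0.010],"spin":0,"grip":0.15},{"offset":[0.018,0.001,-0.013],"spin":0,"grip":0.15},{"offset":[0.018,0.001,-0.013],"spin":0,"grip":0.15},{"offset":[0.018,0.001,-0.013],"spin":0,"grip":0.15}]'
python3 - <<'E'
from plan import *
o=ctrl.get_obs(); print(o["opening"]*85, inch(o["eef_pos"])-[0,0,154.7],o["wrist_force"])
p=cams.camera("scene"); save(p,"s5.png",(290,150,370,230),7.5)
E
```

```text
time_s: 8.45
eef_pos: [0.5969, 0.2645, 0.3764]
eef_rot: [-0.0, 0.997, 0.081, 0.001]
wrist_force: [-3.1, 3.4, -3.9]
opening: 0.267
22.725671961132075 [-58.08162713  -1.0948566  221.74740815] [-3.11984266  3.43554032 -3.94698006]
```

View pics/s5.png

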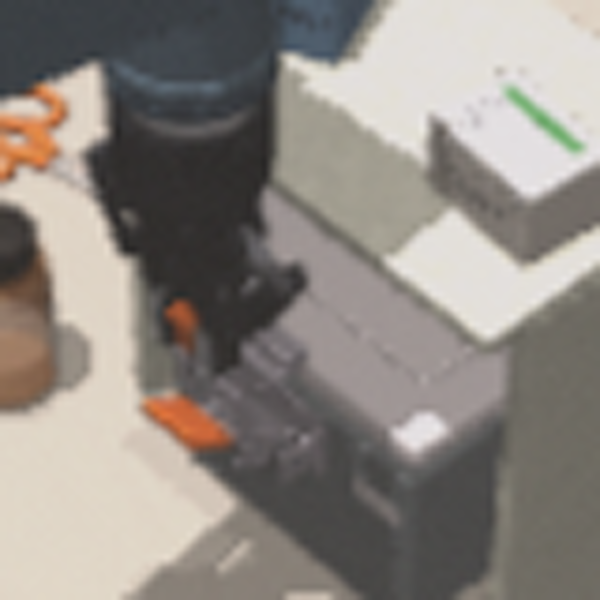

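```bash
python3 -m handwheel '[{"offset":[0,0,0],"spin":0,"grip":0.6},{"offset":[0,0,0],"spin":0,"grip":0.6},{"offset":[0,0,0],"spin":0,"grip":0.6},{"offset":[0,0,-0.03],"spin":0,"grip":0.6},{"offset":[-0.03,0,-0.06],"spin":0,"grip":0.6},{"offset":[-0.07,0,-0.06],"spin":-10,"grip":0.7},{"offset":[-0.10,0,-0.06],"spin":-20,"grip":1},{"offset":[-0.10,0,-0.06],"spin":-30,"grip":1},{"offset":[-0.10,0,-0.06],"spin":-40,"grip":1},{"offset":[-0.10,0,-0.06],"spin":-50,"grip":1},{"offset":[-0.10,0,-0.06],"spin":-60,"grip":1},{"offset":[-0.10,0,-0.06],"spin":-70,"grip":1},{"offset":[-0.10,0,-0.06],"spin":-80,"grip":1},{"offset":[-0.10,0,-0.06],"spin":-90,"grip":1},{"offset":[-0.10,0,-0.06],"spin":-90,"grip":1}]'
cat > run3.py <<'E'
import sys; from plan import *
def run(name,tops=True):
    o=ctrl.get_obs(); print("TCP in chamber",inch(o["eef_pos"]).round(1),"F",o["wrist_force"].round(1),"open",round(o["opening"]*85,1))
    p=cams.camera("scene"); save(p,name+"_s.png",(290,150,370,230),7.5)
    p2=cams.camera("top"); im=cv2.convertScaleAbs(p2["color"][:,:,::-1][165:225,265:345],alpha=1.9); cv2.imwrite("pics/"+name+"_t.png",cv2.resize(im,None,fx=10,fy=10,interpolation=cv2.INTER_CUBIC))
    for n,pp in(("scene",p),("top",p2)):
        for t in["lever_pad","bail_tab","bail_bar","bail_hinge","keeper_seat"]:
            print(n,t,[(np.round(r["uv"],1).tolist(),round(r["confidence"],2)) for r in landmark_of(pp,t)[:1]])
run(sys.argv[1])
E
python3 run3.py a6
```

```text
time_s: 10.38
eef_pos: [0.4982, 0.2478, 0.4361]
eef_rot: [0.0, 0.648, 0.761, 0.0]
wrist_force: [-0.2, -0.4, -0.1]
opening: 1.001
TCP in chamber [-158.1   -1.5  436.1] F [-0.2 -0.4 -0.1] open 85.1
scene lever_pad [([317.1, 207.1], 0.65)]
scene bail_tab [([318.1, 192.1], 0.45)]
scene bail_bar [([317.6, 199.1], 0.38)]
scene bail_hinge [([321.6, 206.3], 0.52)]
scene keeper_seat [([320.4, 199.6], 0.7)]
top lever_pad []
top bail_tab [([295.8, 198.0], 0.39)]
top bail_bar [([206.5, 247.9], 0.16)]
top bail_hinge [([296.6, 191.9], 0.59)]
top keeper_seat [([296.8, 187.9], 0.63)]
```

View pics/a6_s.png

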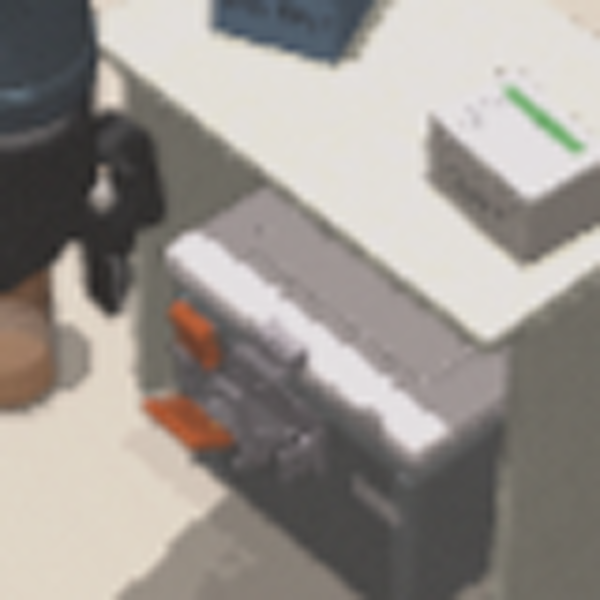

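View pics/a6_t.png

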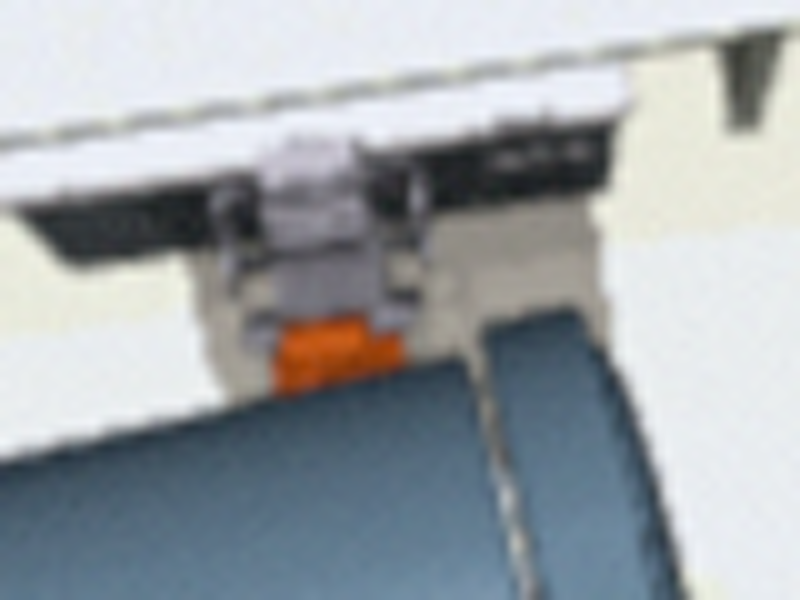

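```bash
cat > run4.py <<'E'
from plan import *
def fitqa(ob,ps,x0,pose=POSE):
    def f(v):
        P=extra(v[0],v[1]); return np.concatenate([proj(ps[n],toW(P[t],pose))[0]-uv for n,t,uv in ob])
    s=least_squares(f,x0,loss="soft_l1"); print(s.x,s.cost); 
    for o,e in zip(ob,f(s.x).reshape(-1,2)): print(o[:2],e.round(1))
    return s.x
E
python3 - <<'E'
from run4 import *
ps={n:cams.camera(n) for n in("scene","top")}
ob=[("scene","bail_tab",(315.6,194.2)),("scene","lever_pad",(314.7,205.8)),("top","bail_bar",(297.8,196.6))]
v=fitqa(ob,ps,[2.3,-.15]); b=list(POSE)+list(v)
print({k:w.round(1).tolist() for k,w in extra(*v).items() if k.startswith("bail")})
draw(ps["scene"],b,(290,150,370,230),7.5,"e_scene.png"); draw(ps["top"],b,(265,165,345,225),10,"e_top.png",1.9)
E
```

```text
[ 2.15153972 -0.18685151] 0.28741380332716027
('scene', 'bail_tab') [ 0.5 -0. ]
('scene', 'lever_pad') [-0.1 -0.1]
('top', 'bail_bar') [-0.2  0.5]
{'bail_hinge': [-39.3, 0.0, 121.0], 'bail_bar': [-51.2, 0.0, 183.9], 'bail_tab': [-57.1, 0.0, 215.3]}
```

View pics/e_scene.png

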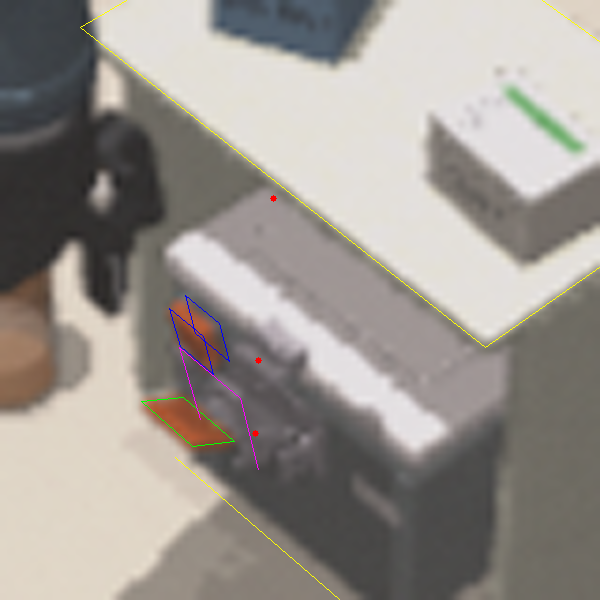

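View pics/e_top.png

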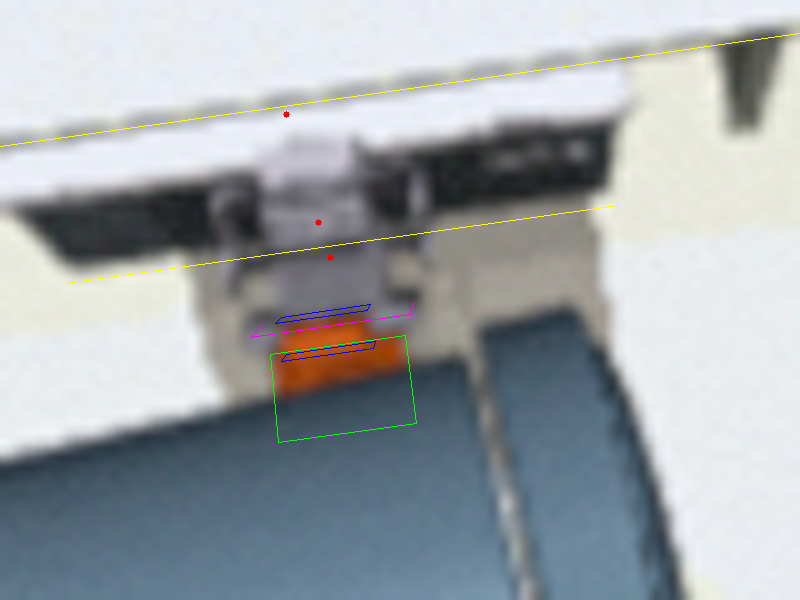

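```bash
python3 - <<'E'
from plan import *
p=cams.camera("top"); 
import itertools
for x,z in [(-20,169),(-24.5,175),(-29.5,175),(-29.5,160),(-29.5,150),(-15.5,169),(-15.5,175),(0,163),(0,158),(0,0),(-8,164),(-10,287),(-10,275)]:
    print(x,z,((proj(p,toW([x,0,z],POSE))[0]-[265,165]+.5)*10).round(0), ((proj(p,toW([x,-90,z],POSE))[0]-[265,165]+.5)*10).round(0))
p=cams.camera("scene")
for x,z in [(-20,169),(-24.5,175),(-29.5,175),(0,163),(0,158),(0,0),(-10,287),(-10,275)]:
    print(x,z,((proj(p,toW([x,0,z],POSE))[0]-[290,150]+.5)*7.5).round(0), ((proj(p,toW([x,-90,z],POSE))[0]-[290,150]+.5)*7.5).round(0))
im=cv2.imread("pics/top0.png"); im=cv2.convertScaleAbs(im,alpha=2)[175:195,285:310]; cv2.imwrite("pics/kz.png",cv2.resize(im,None,fx=28,fy=28,interpolation=cv2.INTER_NEAREST))
E
```

```text
-20 169 [319. 222.] [641. 177.]
-24.5 175 [319. 235.] [644. 189.]
-29.5 175 [322. 253.] [647. 207.]
-29.5 160 [325. 261.] [645. 216.]
-29.5 150 [327. 266.] [644. 222.]
-15.5 169 [316. 206.] [639. 161.]
-15.5 175 [315. 203.] [639. 157.]
0 163 [310. 155.] [630. 111.]
0 158 [312. 159.] [630. 114.]
0 0 [343. 245.] [619. 206.]
-8 164 [314. 183.] [635. 138.]
-10 287 [283. 106.] [648.  55.]
-10 275 [287. 115.] [647.  65.]
-20 169 [258. 361.] [384. 466.]
-24.5 175 [251. 357.] [378. 463.]
-29.5 175 [244. 362.] [370. 468.]
0 163 [288. 349.] [414. 453.]
0 158 [288. 356.] [414. 459.]
0 0 [287. 554.] [403. 656.]
-10 287 [274. 181.] [408. 286.]
-10 275 [274. 199.] [407. 304.]
```

View pics/kz.png

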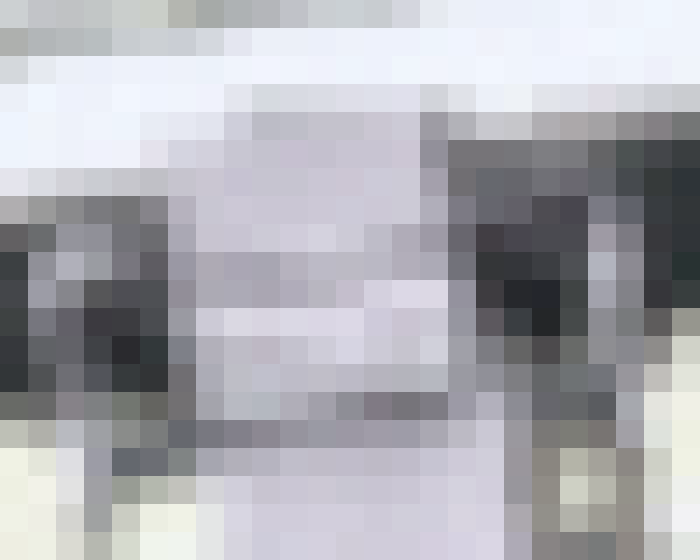

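```bash
python3 - <<'E'
from plan import *
o=ctrl.get_obs(); q=o["eef_rot"]; R=Ro.from_quat([q[1],q[2],q[3],q[0]]).as_matrix()
p=cams.camera("scene"); c=(270,150); s=8
i=cv2.resize(p["color"][:,:,::-1][150:225,270:370],None,fx=s,fy=s,interpolation=cv2.INTER_CUBIC); i=cv2.convertScaleAbs(i,alpha=1.7)
for x in(-11,11):
  for y,col in((42.5,(0,255,0)),(57,(0,0,255)),(50,(255,0,0))):
    L=[]
    for z in np.arange(100,175,10):
        u=(proj(p,o["eef_pos"]+R@np.array([x,y,z])/1e3)[0]-c+.5)*s; L.append(u.astype(int)); cv2.circle(i,tuple(int(a) for a in u),2 if z!=160 else 5,col,-1)
cv2.imwrite("pics/fing.png",i); print(R.round(3))
E
```

```text
[[-0.161  0.987 -0.   ]
 [ 0.987  0.161  0.   ]
 [ 0.    -0.    -1.   ]]
```

View pics/fing.png

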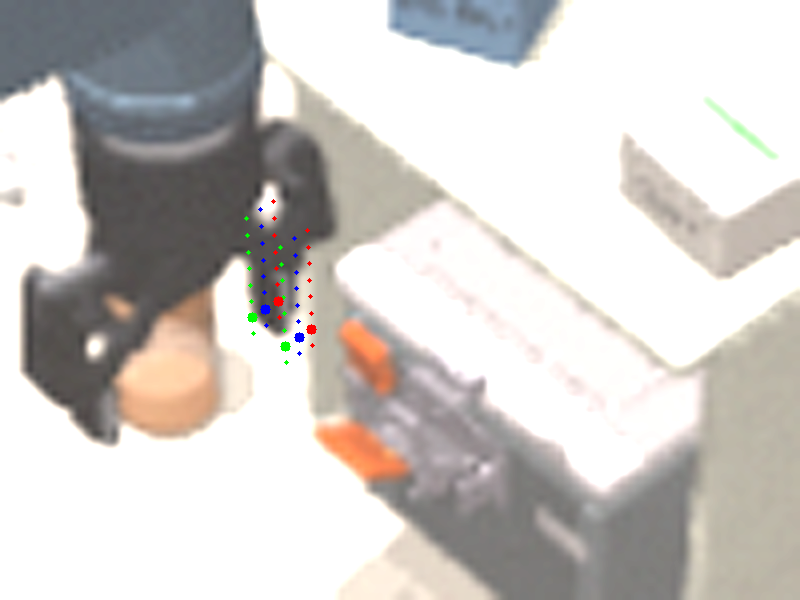

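```bash
python3 - <<'E'
from plan import *
o=ctrl.get_obs(); q=o["eef_rot"]; R=Ro.from_quat([q[1],q[2],q[3],q[0]]).as_matrix()
p=cams.camera("scene"); c=(280,155); s=16
i=cv2.resize(p["color"][:,:,::-1][155:192,285-5:330],None,fx=s,fy=s,interpolation=cv2.INTER_CUBIC); i=cv2.convertScaleAbs(i,alpha=2.2)
for x,col in((-11,(0,255,0)),(11,(0,0,255))):
  for y in(45,57,66):
    for z in np.arange(50,175,10):
        u=(proj(p,o["eef_pos"]+R@np.array([x,y,z])/1e3)[0]-c+.5)*s; cv2.circle(i,tuple(int(a) for a in u),2+2*(z%50==0),col,-1)
    cv2.putText(i,str(y),tuple(int(a) for a in u),0,.5,col)
cv2.imwrite("pics/fing2.png",i)
E
```

```text
(no output)
```

View pics/fing2.png

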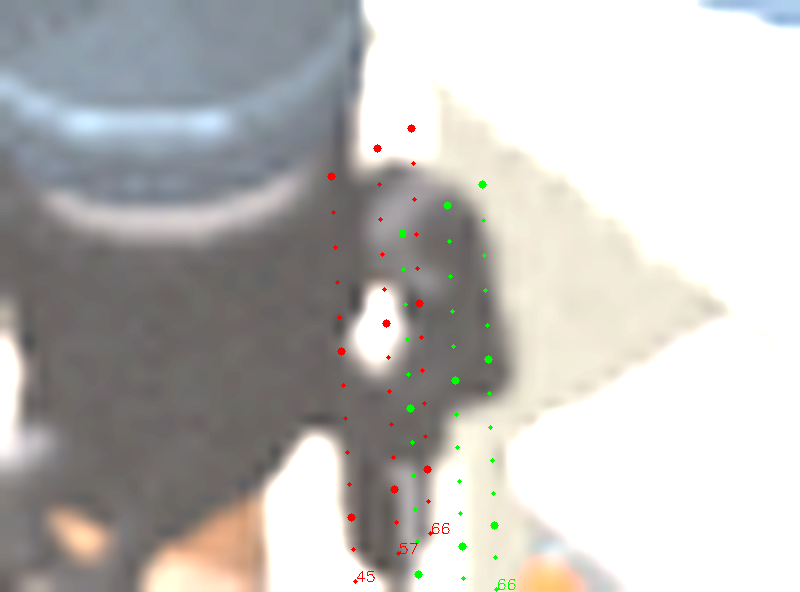

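```bash
python3 -m handwheel '[{"offset":[0.0285,0,0.04],"spin":0,"grip":1},{"offset":[0.0285,0,0.08],"spin":0,"grip":1},{"offset":[0.0285,0,0.101],"spin":0,"grip":1},{"offset":[0.0285,0.03,0.101],"spin":0,"grip":1},{"offset":[0.0285,0.048,0.101],"spin":0,"grip":1},{"offset":[0.0285,0.048,0.101],"spin":0,"grip":1}]'
python3 run3.py a7
```

```text
time_s: 12.02
eef_pos: [0.5416, 0.2838, 0.3345]
eef_rot: [0.0, 0.648, 0.762, 0.0]
wrist_force: [-0.4, 0.0, 0.2]
opening: 1.0
TCP in chamber [-109.5   26.9  334.5] F [-0.4  0.   0.2] open 85.0
scene lever_pad [([315.9, 202.8], 0.76)]
scene bail_tab [([320.0, 191.7], 0.57)]
scene bail_bar [([328.6, 173.4], 0.61)]
scene bail_hinge [([319.1, 200.4], 0.65)]
scene keeper_seat [([324.0, 198.5], 0.81)]
top lever_pad []
top bail_tab []
top bail_bar [([207.5, 247.8], 0.38)]
top bail_hinge [([259.3, 146.7], 0.46)]
top keeper_seat [([296.8, 188.2], 0.91)]
```

View pics/a7_s.png

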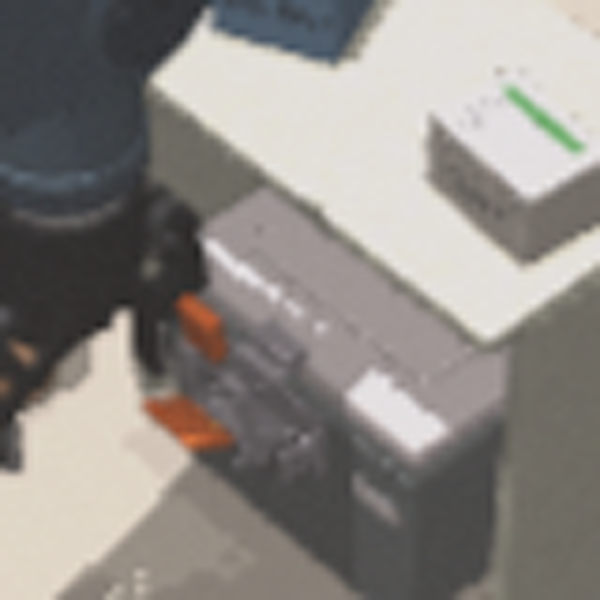

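```bash
python3 -m handwheel '[{"offset":[0,0.008,0],"spin":0,"grip":1},{"offset":[0,0.014,0],"spin":0,"grip":1},{"offset":[0,0.019,0],"spin":0,"grip":1},{"offset":[0,0.024,0],"spin":0,"grip":1},{"offset":[0,0.029,0],"spin":0,"grip":1},{"offset":[0,0.033,0],"spin":0,"grip":1},{"offset":[0,0.033,0],"spin":0,"grip":1}]'
python3 run3.py a8
```

```text
time_s: 13.5
eef_pos: [0.5737, 0.2892, 0.3347]
eef_rot: [0.0, 0.648, 0.762, 0.0]
wrist_force: [-0.5, 0.1, 0.2]
opening: 1.003
TCP in chamber [-77.   27.  334.7] F [-0.5  0.1  0.2] open 85.2
scene lever_pad [([361.1, 322.3], 0.65)]
scene bail_tab [([328.0, 184.2], 0.6)]
scene bail_bar [([325.5, 196.5], 0.62)]
scene bail_hinge [([320.4, 208.5], 0.59)]
scene keeper_seat [([323.0, 198.9], 0.6)]
top lever_pad []
top bail_tab []
top bail_bar []
top bail_hinge []
top keeper_seat [([297.9, 190.3], 0.64)]
```

View pics/a8_s.png

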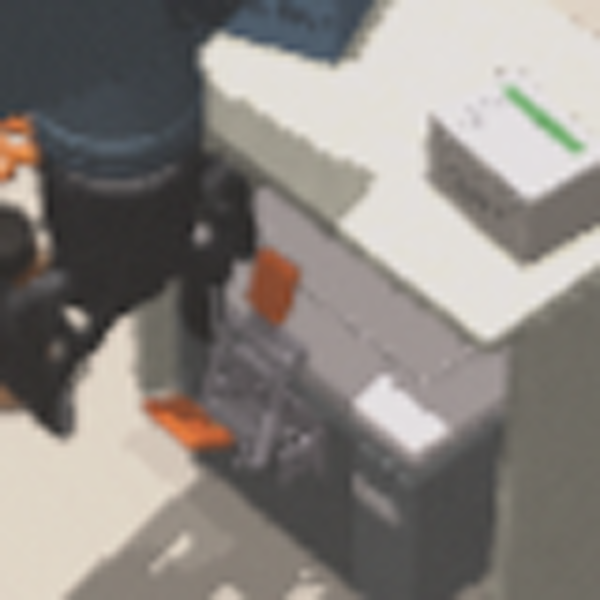

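View pics/a8_t.png

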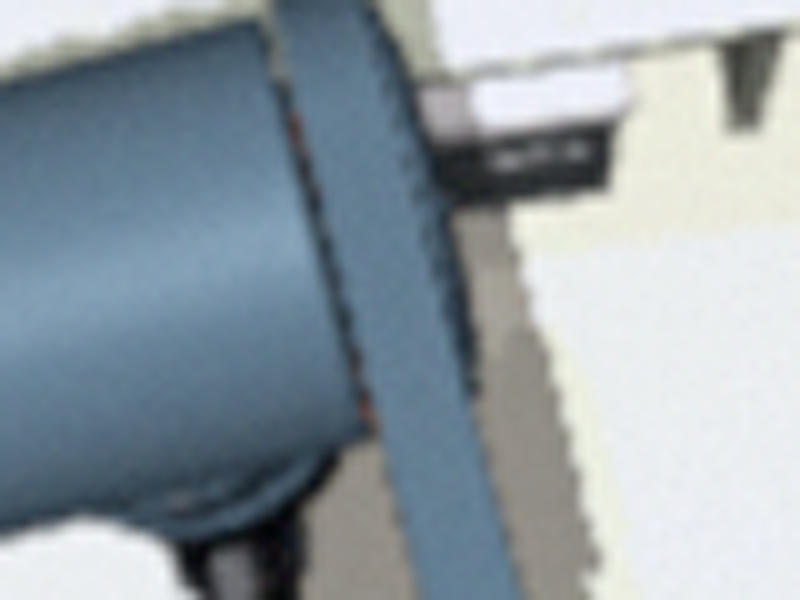

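```bash
cat > run5.py <<'E'
import sys
from run4 import *
ps={n:cams.camera(n) for n in("scene",)}
a=[float(x) for x in sys.argv[2:]]
ob=[("scene","bail_tab",(a[0]/7.5+289.6,a[1]/7.5+149.6)),("scene","lever_pad",(a[2]/7.5+289.6,a[3]/7.5+149.6))]
v=fitqa(ob,ps,[a[4],a[5]]); b=list(POSE)+list(v)
print({k:w.round(1).tolist() for k,w in extra(*v).items() if k.startswith("bail")})
draw(ps["scene"],b,(290,150,370,230),7.5,sys.argv[1])
E
python3 run5.py f8.png 273 285 190 422 2.15 .3
```

```text
[2.1607248  0.32047733] 0.21192514856352362
('scene', 'bail_tab') [0.2 0.5]
('scene', 'lever_pad') [-0.3 -0.3]
{'bail_hinge': [-39.2, 0.0, 121.1], 'bail_bar': [-19.1, 0.0, 181.9], 'bail_tab': [-9.0, 0.0, 212.3]}
```

View pics/f8.png

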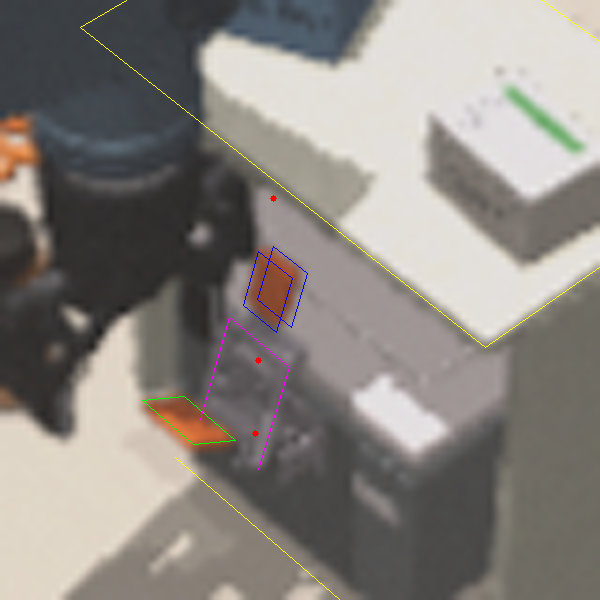

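```bash
python3 -m handwheel '[{"offset":[0,-0.008,0],"spin":0,"grip":1},{"offset":[0,-0.008,-0.0125],"spin":0,"grip":1},{"offset":[0,-0.008,-0.0125],"spin":0,"grip":1},{"offset":[0,-0.003,-0.0125],"spin":0,"grip":1},{"offset":[0,0.001,-0.0125],"spin":0,"grip":1},{"offset":[0,0.003,-0.0125],"spin":0,"grip":1},{"offset":[0,0.003,-0.0125],"spin":0,"grip":1}]'
python3 - <<'E'
from plan import *
o=ctrl.get_obs(); print("TCP in chamber",inch(o["eef_pos"]).round(1),"F",o["wrist_force"].round(1))
p=cams.camera("scene"); save(p,"a9_s.png",(290,150,370,230),7.5)
E
```

```text
time_s: 15.02
eef_pos: [0.5744, 0.2897, 0.3458]
eef_rot: [-0.003, 0.647, 0.762, -0.003]
wrist_force: [-15.1, -2.9, 4.8]
opening: 0.998
TCP in chamber [-76.2  27.5 345.8] F [-15.1  -2.9   4.8]
```

View pics/a9_s.png

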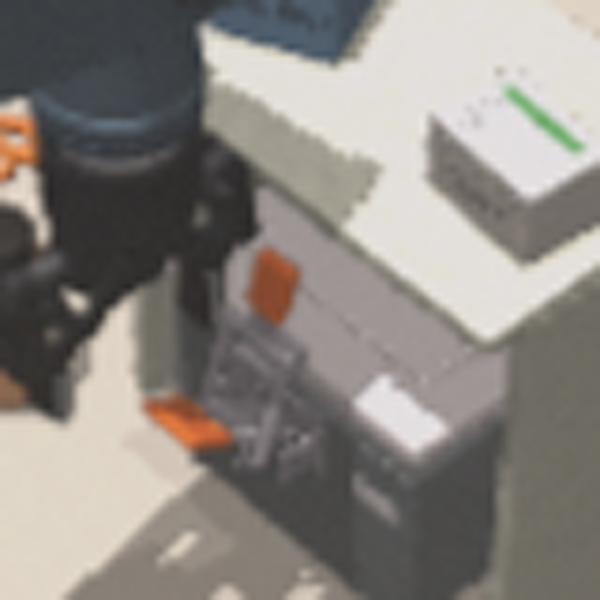

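```bash
python3 -m handwheel '[{"offset":[0,-0.024,0],"spin":0,"grip":1},{"offset":[0,-0.048,0],"spin":0,"grip":1},{"offset":[-0.0275,-0.048,0],"spin":0,"grip":1},{"offset":[-0.0275,-0.048,0.01],"spin":0,"grip":1},{"offset":[-0.0275,-0.048,0.02],"spin":0,"grip":1},{"offset":[-0.0275,-0.048,0.03],"spin":0,"grip":1},{"offset":[-0.0275,-0.048,0.038],"spin":0,"grip":1},{"offset":[-0.0275,-0.048,0.042],"spin":0,"grip":1},{"offset":[-0.0275,-0.048,0.042],"spin":0,"grip":1}]'
python3 - <<'E'
from plan import *
o=ctrl.get_obs(); print("TCP in chamber",inch(o["eef_pos"]).round(1),"F",o["wrist_force"].round(1))
p=cams.camera("scene"); save(p,"a10_s.png",(290,150,370,230),7.5)
E
```

```text
time_s: 16.2
eef_pos: [0.5333, 0.2549, 0.3046]
eef_rot: [-0.0, 0.647, 0.762, -0.0]
wrist_force: [-0.2, 0.4, 0.5]
opening: 1.002
TCP in chamber [-1.224e+02 -3.000e-01  3.046e+02] F [-0.2  0.4  0.5]
```

View pics/a10_s.png

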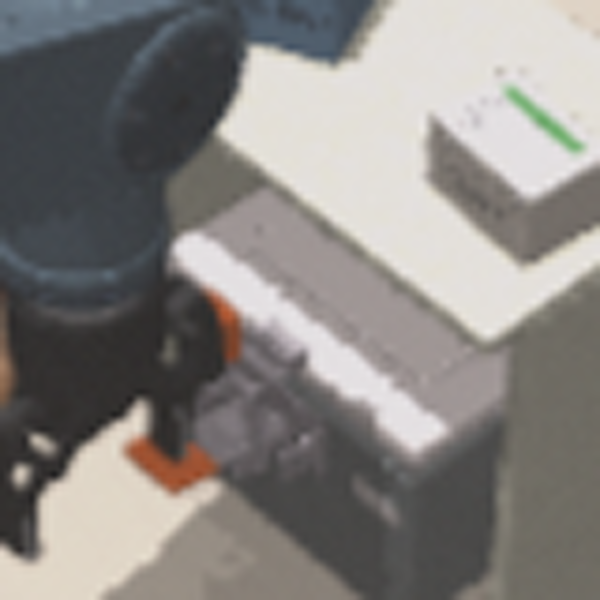

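```bash
python3 -m handwheel '[{"offset":[0,0,-0.03],"spin":0,"grip":1},{"offset":[0.0275,0,-0.03],"spin":0,"grip":1},{"offset":[0.0275,0.0,-0.03],"spin":0,"grip":1}]'
python3 - <<'E'
from plan import *
o=ctrl.get_obs(); print("TCP in chamber",inch(o["eef_pos"]).round(1),"F",o["wrist_force"].round(1))
p=cams.camera("scene"); save(p,"a11_s.png",(290,150,370,230),7.5)
E
```

```text
time_s: 16.62
eef_pos: [0.5288, 0.283, 0.336]
eef_rot: [0.0, 0.647, 0.763, 0.001]
wrist_force: [0.5, 0.8, 0.0]
opening: 1.0
TCP in chamber [-122.2   28.3  336. ] F [0.5 0.8 0. ]
```

View pics/a11_s.png

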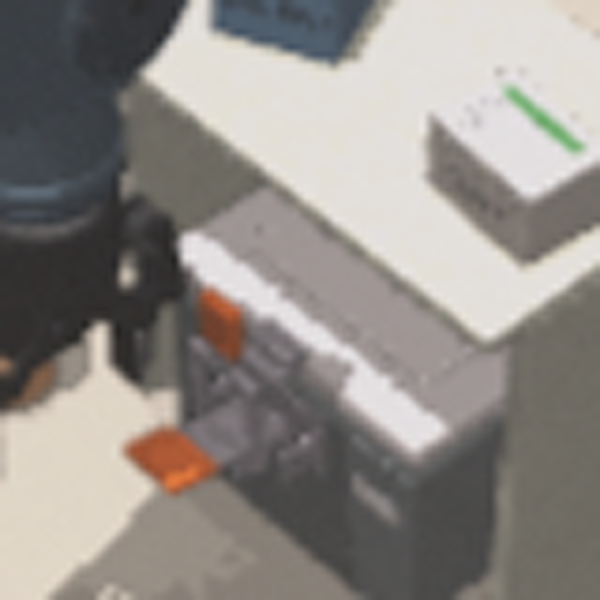

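```bash
python3 run5.py f11.png 220 325 172 460 1.85 0
```

```text
[ 1.78374707 -0.03334506] 0.13952309960440168
('scene', 'bail_tab') [0.1 0.2]
('scene', 'lever_pad') [-0.4 -0.2]
{'bail_hinge': [-39.9, 0.0, 114.4], 'bail_bar': [-42.1, 0.0, 178.4], 'bail_tab': [-43.1, 0.0, 210.4]}
```

View pics/f11.png

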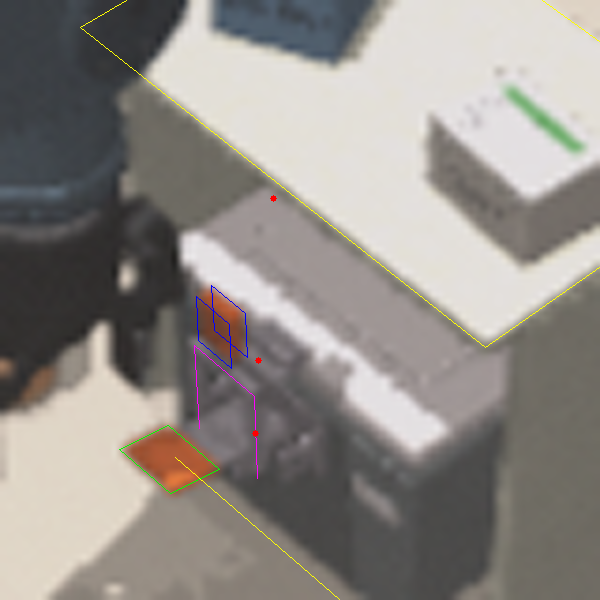

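```bash
python3 -m handwheel '[{"offset":[0,0.015,0],"spin":0,"grip":1},{"offset":[0,0.025,0],"spin":0,"grip":1},{"offset":[0,0.031,0],"spin":0,"grip":1},{"offset":[0,0.036,0],"spin":0,"grip":1},{"offset":[0,0.040,0],"spin":0,"grip":1},{"offset":[0,0.043,0],"spin":0,"grip":1},{"offset":[0,0.0455,0],"spin":0,"grip":1},{"offset":[0,0.0455,0],"spin":0,"grip":1}]'
python3 - <<'E'
from plan import *
o=ctrl.get_obs(); print("TCP in chamber",inch(o["eef_pos"]).round(1),"F",o["wrist_force"].round(1))
p=cams.camera("scene"); save(p,"a12_s.png",(290,150,370,230),7.5)
E
```

```text
time_s: 17.73
eef_pos: [0.5737, 0.2893, 0.335]
eef_rot: [-0.0, 0.648, 0.762, -0.0]
wrist_force: [-3.0, -1.3, 0.1]
opening: 1.001
TCP in chamber [-76.9  27.2 335. ] F [-3.  -1.3  0.1]
```

View pics/a12_s.png

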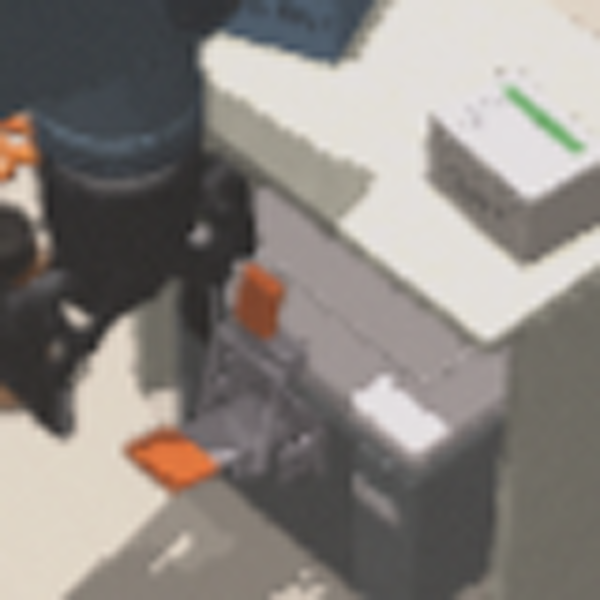

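```bash
python3 run5.py f12.png 260 302 172 460 1.85 0.2
```

```text
[1.78449345 0.23416361] 0.14797524363771464
('scene', 'bail_tab') [0.1 0.3]
('scene', 'lever_pad') [-0.4 -0.2]
{'bail_hinge': [-39.9, 0.0, 114.4], 'bail_bar': [-25.1, 0.0, 176.7], 'bail_tab': [-17.7, 0.0, 207.8]}
```

View pics/f12.png

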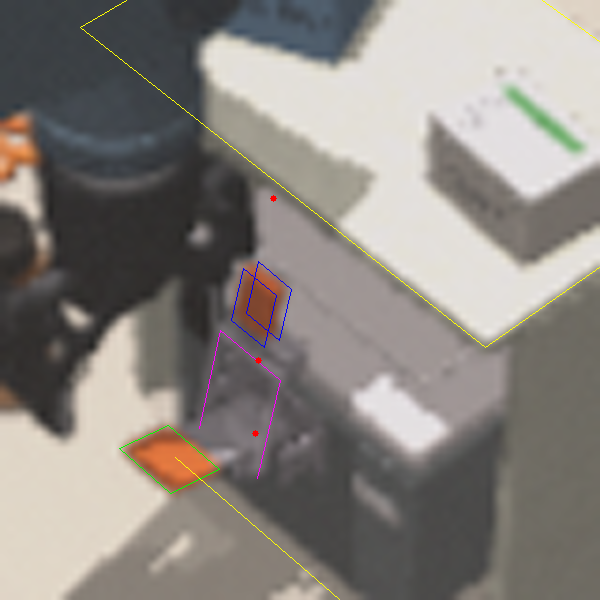

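```bash
python3 -m handwheel '[{"offset":[0,-0.001,0.007],"spin":0,"grip":1},{"offset":[0,0.001,0.007],"spin":0,"grip":1},{"offset":[0,0.003,0.007],"spin":0,"grip":1},{"offset":[0,0.004,0.007],"spin":0,"grip":1},{"offset":[0,0.004,0.007],"spin":0,"grip":1}]'
python3 - <<'E'
from plan import *
o=ctrl.get_obs(); print("TCP in chamber",inch(o["eef_pos"]).round(1),"F",o["wrist_force"].round(1))
p=cams.camera("scene"); save(p,"a13_s.png",(290,150,370,230),7.5)
E
```

```text
time_s: 18.45
eef_pos: [0.5786, 0.2902, 0.3295]
eef_rot: [0.001, 0.648, 0.762, 0.002]
wrist_force: [0.7, 1.8, 4.3]
opening: 0.999
TCP in chamber [-71.9  27.2 329.5] F [0.7 1.8 4.3]
```

View pics/a13_s.png

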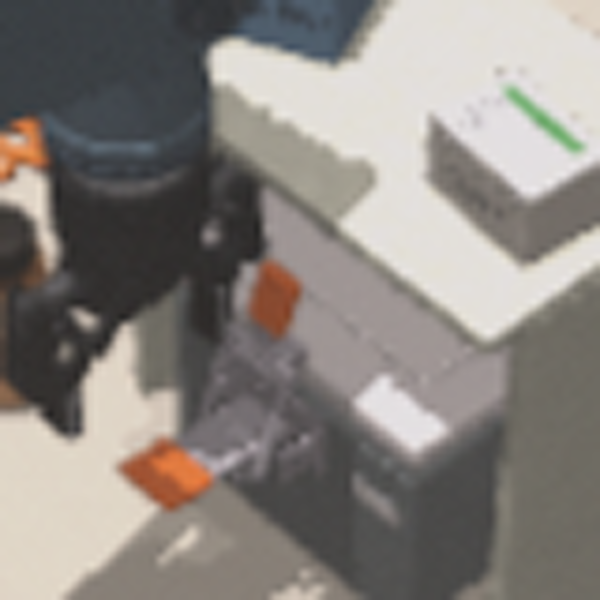

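```bash
python3 run5.py f13.png 274 298 166 473 1.6 0.3
```

```text
[1.64581563 0.33063899] 0.14480709096282185
('scene', 'bail_tab') [0.2 0.5]
('scene', 'lever_pad') [-0.2 -0.1]
{'bail_hinge': [-39.5, 0.0, 112.0], 'bail_bar': [-18.8, 0.0, 172.5], 'bail_tab': [-8.4, 0.0, 202.8]}
```

View pics/f13.png

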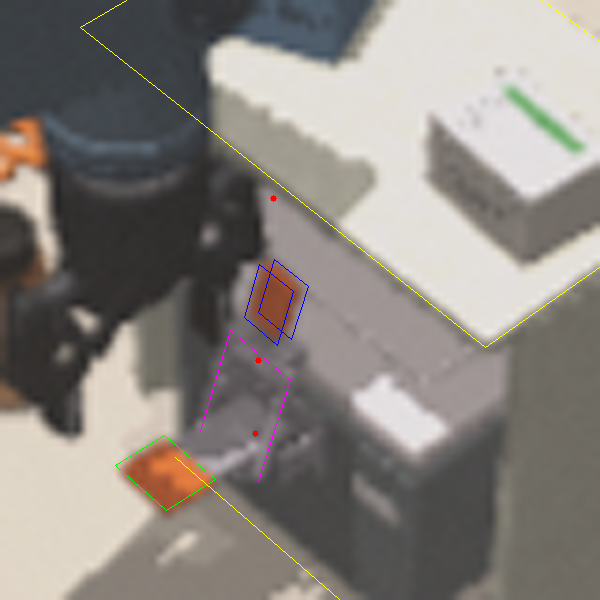

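```bash
python3 -m handwheel '[{"offset":[0,0,0.002],"spin":0,"grip":1},{"offset":[0,0,0.004],"spin":0,"grip":1},{"offset":[0,0,0.005],"spin":0,"grip":1},{"offset":[0,0,0.005],"spin":0,"grip":1}]'
python3 - <<'E'
from plan import *
o=ctrl.get_obs(); print("TCP in chamber",inch(o["eef_pos"]).round(1),"F",o["wrist_force"].round(1))
p=cams.camera("scene"); save(p,"a14_s.png",(290,150,370,230),7.5)
E
```

```text
time_s: 19.05
eef_pos: [0.5785, 0.2902, 0.3245]
eef_rot: [0.001, 0.648, 0.762, 0.001]
wrist_force: [0.2, 1.1, 8.5]
opening: 0.998
TCP in chamber [-72.1  27.3 324.5] F [0.2 1.1 8.5]
```

View pics/a14_s.png

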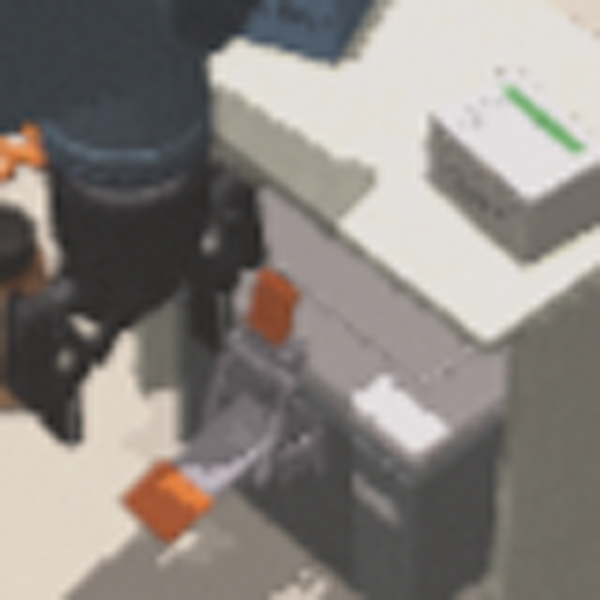

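```bash
python3 run5.py f14.png 272 306 168 502 1.3 0.3
```

```text
[1.29052338 0.28989117] 0.34207353952509467
('scene', 'bail_tab') [0.2 0.5]
('scene', 'lever_pad') [-0.7 -0. ]
{'bail_hinge': [-37.1, 0.0, 106.1], 'bail_bar': [-18.8, 0.0, 167.5], 'bail_tab': [-9.6, 0.0, 198.1]}
```

View pics/f14.png

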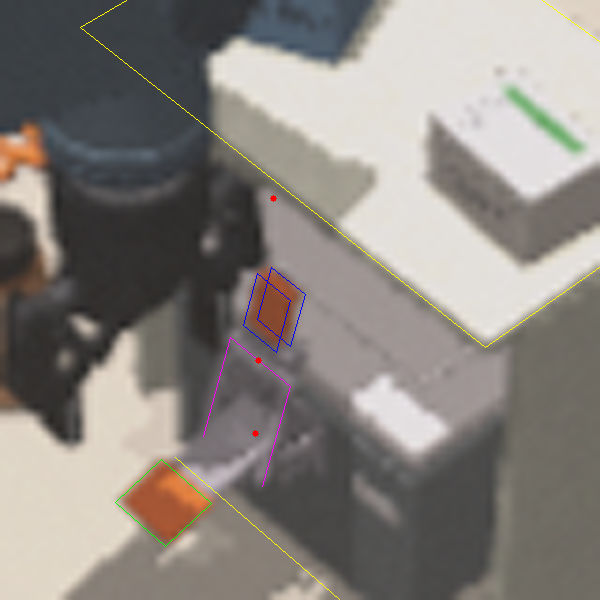

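```bash
python3 -m handwheel '[{"offset":[0,0,-0.005],"spin":0,"grip":1},{"offset":[0,-0.02,-0.005],"spin":0,"grip":1},{"offset":[0,-0.07,-0.005],"spin":0,"grip":1},{"offset":[-0.0275,-0.078,-0.005],"spin":0,"grip":1},{"offset":[-0.0275,-0.078,0.02],"spin":0,"grip":1},{"offset":[-0.0275,-0.078,0.02],"spin":0,"grip":1}]'
python3 - <<'E'
from plan import *
o=ctrl.get_obs(); print("TCP in chamber",inch(o["eef_pos"]).round(1),"F",o["wrist_force"].round(1))
p=cams.camera("scene"); save(p,"a15_s.png",(290,150,370,230),7.5)
p=cams.camera("top"); save(p,"a15_t.png",(265,165,345,225),10)
T=[(42,162),(52,154)]
for q in(1.29,1.0,.8,.6,.45,.35,.25,.15):
    u=np.array([-np.sin(q),-np.cos(q)]); n=np.array([-np.cos(q),np.sin(q)]); piv=np.array([-22,116])
    best=None
    for i,(y,z) in enumerate(T):
        C=piv+66*u+12*n; ax,tz=C[0]-y,C[1]+z
        ok=all((np.array([ax+yy,tz-zz])-piv)@n>=11.99 or (np.array([ax+yy,tz-zz])-piv)@u>77 for yy,zz in T)
        print(q,i,round(ax,1),round(tz,1),ok, "s:",[(round(float((np.array([ax+yy,tz-zz])-piv)@u),1),round(float((np.array([ax+yy,tz-zz])-piv)@n),1)) for yy,zz in T])
E
```

```text
time_s: 19.9
eef_pos: [0.5039, 0.2495, 0.3007]
eef_rot: [-0.002, 0.648, 0.762, -0.003]
wrist_force: [-0.1, 0.3, 0.9]
opening: 1.001
TCP in chamber [-152.2   -0.8  300.7] F [-0.1  0.3  0.9]
1.29 0 -130.7 271.2 True s: [(66.0, 12.0), (54.2, 16.9)]
1.29 1 -140.7 263.2 True s: [(77.8, 7.1), (66.0, 12.0)]
1.0 0 -126.0 252.4 True s: [(66.0, 12.0), (53.3, 13.3)]
1.0 1 -136.0 244.4 True s: [(78.7, 10.7), (66.0, 12.0)]
0.8 0 -119.7 240.6 False s: [(66.0, 12.0), (53.3, 10.8)]
0.8 1 -129.7 232.6 True s: [(78.7, 13.2), (66.0, 12.0)]
0.6 0 -111.2 230.3 False s: [(66.0, 12.0), (53.8, 8.3)]
0.6 1 -121.2 222.3 True s: [(78.2, 15.7), (66.0, 12.0)]
0.45 0 -103.5 223.8 False s: [(66.0, 12.0), (54.4, 6.5)]
0.45 1 -113.5 215.8 True s: [(77.6, 17.5), (66.0, 12.0)]
0.35 0 -97.9 220.1 False s: [(66.0, 12.0), (55.1, 5.3)]
0.35 1 -107.9 212.1 True s: [(76.9, 18.7), (66.0, 12.0)]
0.25 0 -92.0 217.0 False s: [(66.0, 12.0), (55.8, 4.3)]
0.25 1 -102.0 209.0 True s: [(76.2, 19.7), (66.0, 12.0)]
0.15 0 -85.7 214.5 False s: [(66.0, 12.0), (56.6, 3.3)]
0.15 1 -95.7 206.5 True s: [(75.4, 20.7), (66.0, 12.0)]
```

View pics/a15_s.png

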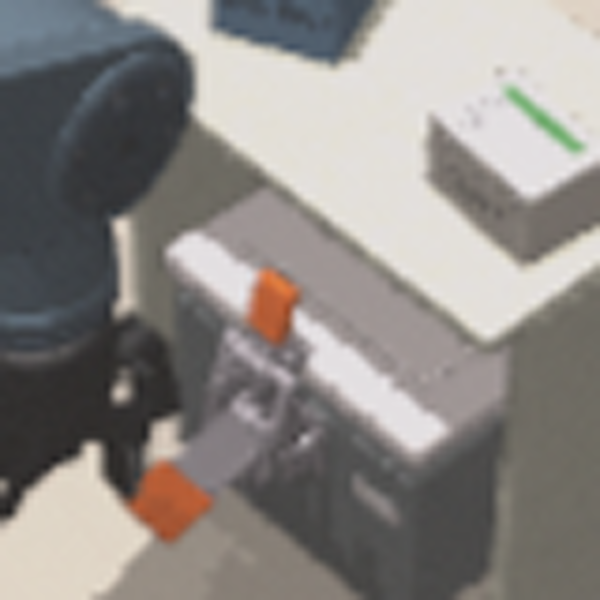

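View pics/a15_t.png

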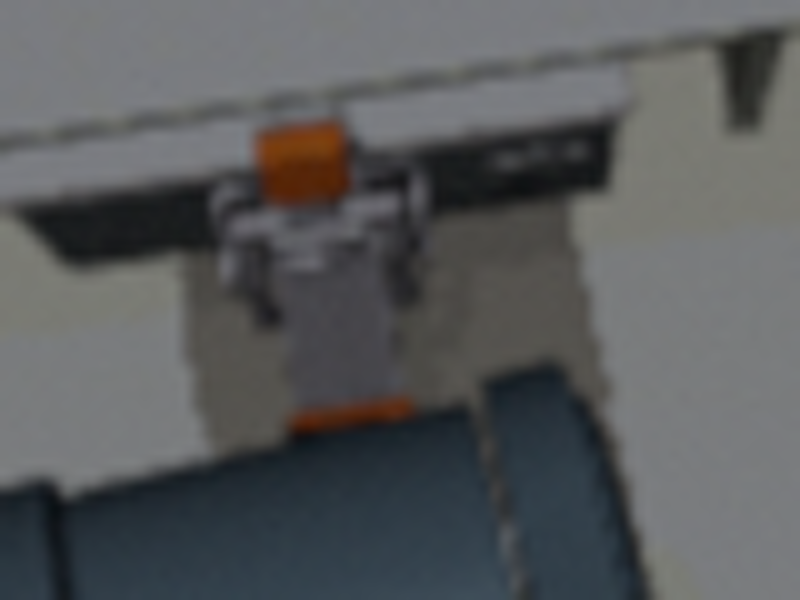

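```bash
python3 -m handwheel '[{"offset":[0,0.021,0.010],"spin":0,"grip":1},{"offset":[0,0.021,0.022],"spin":0,"grip":1},{"offset":[0,0.021,0.030],"spin":0,"grip":1},{"offset":[0,0.022,0.039],"spin":0,"grip":1},{"offset":[0,0.024,0.049],"spin":0,"grip":1},{"offset":[0,0.024,0.058],"spin":0,"grip":1},{"offset":[0,0.025,0.067],"spin":0,"grip":1},{"offset":[0,0.025,0.067],"spin":0,"grip":1}]'
python3 - <<'E'
from plan import *
o=ctrl.get_obs(); print("TCP in chamber",inch(o["eef_pos"]).round(1),"F",o["wrist_force"].round(1))
p=cams.camera("scene"); save(p,"a16_s.png",(290,150,370,230),7.5)
E
```

```text
time_s: 21.0
eef_pos: [0.5296, 0.2541, 0.2353]
eef_rot: [-0.0, 0.648, 0.762, -0.001]
wrist_force: [-0.6, -0.2, 1.6]
opening: 1.005
TCP in chamber [-126.1   -0.4  235.3] F [-0.6 -0.2  1.6]
```

View pics/a16_s.png

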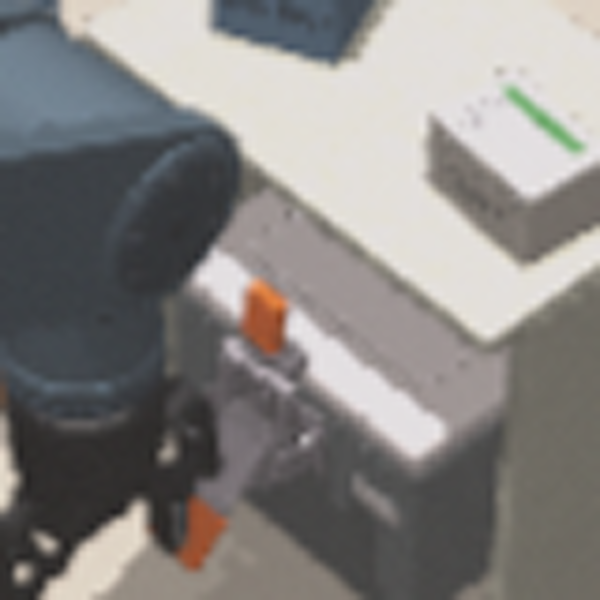

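```bash
python3 -m handwheel '[{"offset":[0,0.003,0.008],"spin":0,"grip":1},{"offset":[0,0.006,0.014],"spin":0,"grip":1},{"offset":[0,0.012,0.019],"spin":0,"grip":1},{"offset":[0,0.018,0.023],"spin":0,"grip":1},{"offset":[0,0.024,0.026],"spin":0,"grip":1},{"offset":[0,0.028,0.028],"spin":0,"grip":1},{"offset":[0,0.028,0.028],"spin":0,"grip":1}]'
python3 - <<'E'
from plan import *
o=ctrl.get_obs(); print("TCP in chamber",inch(o["eef_pos"]).round(1),"F",o["wrist_force"].round(1))
p=cams.camera("scene"); save(p,"a17_s.png",(290,150,370,230),7.5)
E
```

```text
time_s: 21.92
eef_pos: [0.5539, 0.2583, 0.2044]
eef_rot: [-0.004, 0.647, 0.762, -0.005]
wrist_force: [-14.0, -2.1, -1.6]
opening: 1.001
TCP in chamber [-1.015e+02 -2.000e-01  2.044e+02] F [-14.   -2.1  -1.6]
```

View pics/a17_s.png

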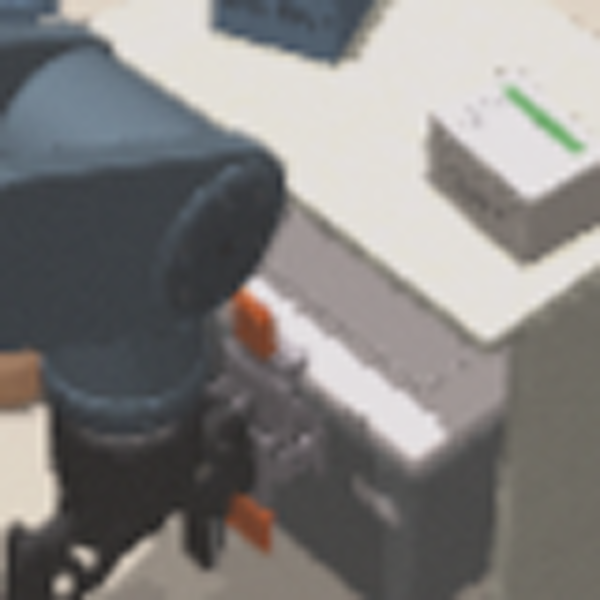

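```bash
python3 run5.py f17.png 255 325 250 523 0.3 0.1; python3 - <<'E'
from plan import *
p=cams.camera("scene")
for q in(0,.1,.2,.3,.4,.5):
    P=extra(q,0); print(q,[((proj(p,toW(P[k],POSE))[0]-[289.6,149.6])*7.5).round().tolist() for k in("lever_pad","pd1","pd2")])
E
```

```text
[-0.10289423 -0.06617467] 0.5544006960668904
('scene', 'bail_tab') [0. 0.]
('scene', 'lever_pad') [-0.5 -1. ]
{'bail_hinge': [-14.9, 0.0, 99.4], 'bail_bar': [-19.2, 0.0, 163.3], 'bail_tab': [-21.3, 0.0, 195.2]}
0 [[237.0, 520.0], [262.0, 522.0], [262.0, 561.0]]
0.1 [[229.0, 525.0], [256.0, 525.0], [251.0, 567.0]]
0.2 [[220.0, 528.0], [249.0, 527.0], [240.0, 572.0]]
0.3 [[212.0, 530.0], [244.0, 528.0], [230.0, 575.0]]
0.4 [[204.0, 532.0], [238.0, 529.0], [220.0, 578.0]]
0.5 [[197.0, 532.0], [233.0, 529.0], [211.0, 579.0]]
```

View pics/f17.png

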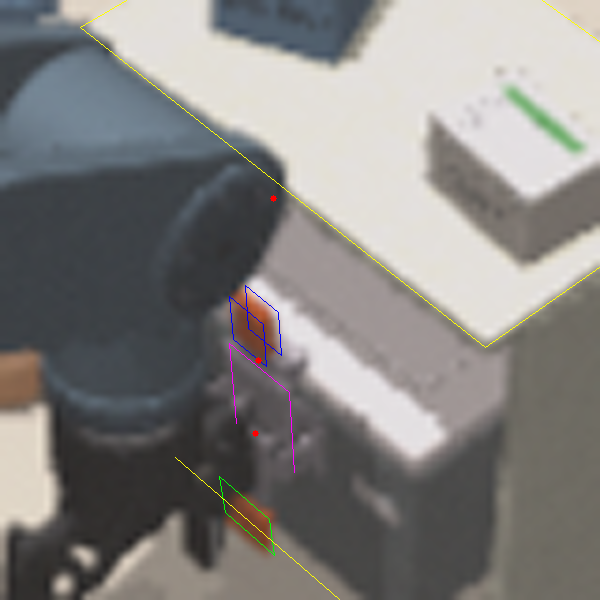

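```bash
python3 -m handwheel '[{"offset":[0,-0.015,0],"spin":0,"grip":1},{"offset":[0,-0.05,0],"spin":0,"grip":1},{"offset":[0,-0.10,-0.02],"spin":0,"grip":1},{"offset":[0,-0.15,-0.06],"spin":0,"grip":1},{"offset":[0,-0.19,-0.11],"spin":0,"grip":1},{"offset":[0,-0.20,-0.16],"spin":0,"grip":1},{"offset":[0,-0.20,-0.20],"spin":0,"grip":1},{"offset":[0,-0.20,-0.20],"spin":0,"grip":1}]'
python3 run3.py a18; python3 run5.py f18.png 255 325 245 518 0.0 0.0
```

```text
time_s: 23.08
eef_pos: [0.3614, 0.2268, 0.4119]
eef_rot: [0.002, 0.648, 0.762, 0.004]
wrist_force: [0.5, 0.2, -0.1]
opening: 0.998
TCP in chamber [-2.966e+02 -1.000e-01  4.119e+02] F [ 0.5  0.2 -0.1] open 84.9
scene lever_pad [([321.5, 216.4], 0.69)]
scene bail_tab [([324.2, 188.2], 0.56)]
scene bail_bar [([322.8, 199.6], 0.39)]
scene bail_hinge [([324.8, 208.5], 0.5)]
scene keeper_seat [([325.7, 199.5], 0.67)]
top lever_pad [([300.5, 195.7], 0.67)]
top bail_tab [([297.5, 189.1], 0.57)]
top bail_bar [([294.3, 190.3], 0.65)]
top bail_hinge [([297.1, 189.5], 0.61)]
top keeper_seat [([295.7, 187.8], 0.85)]
[-0.07840146 -0.06129542] 0.028030735434058318
('scene', 'bail_tab') [0.  0.1]
('scene', 'lever_pad') [-0.1 -0.2]
{'bail_hinge': [-15.4, 0.0, 99.3], 'bail_bar': [-19.3, 0.0, 163.2], 'bail_tab': [-21.2, 0.0, 195.1]}
```

View pics/a18_s.png

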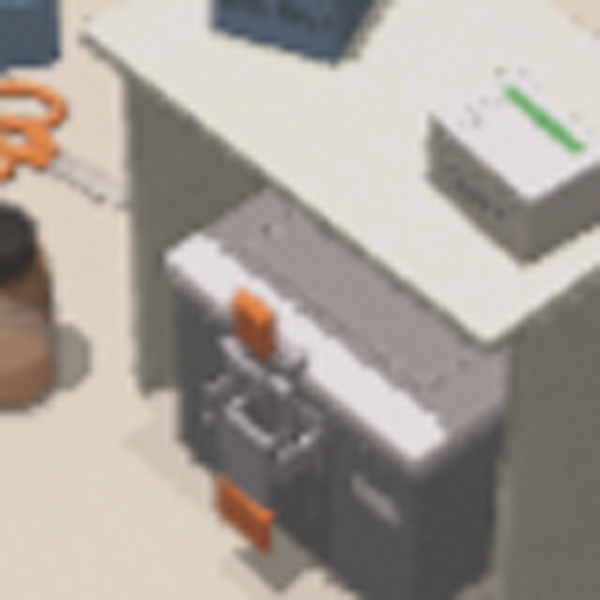

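View pics/a18_t.png

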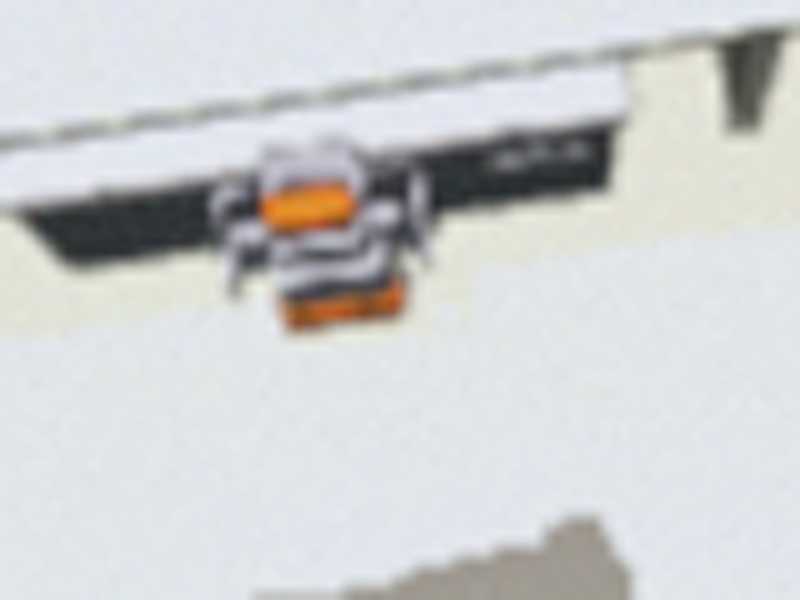

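```bash
python3 -c "
from bench import ctrl
print(ctrl.hand_in()); print(ctrl.get_obs()['time_s'])"
```

```text
the job is handed in; nothing more can be done
None
the job is handed in; nothing more can be done
```

The chamber looks sealed: the loop is hooked over the keeper, the lever is shut flat, and the job was handed in after about 23 s. The hand-in gave no verdict, so that rests on the last pictures and force readings.

**How it was done:** The moves only allowed shifts and spin about the tool axis, so I could not use the suggested 35–45° tilt. With the gripper upright:
1. I pinched the tab and lifted the loop and lever to about 2.15 rad, then let go.
2. I spun the tool a quarter turn so one open finger reached under the riser.
3. That finger pushed the loop in over the keeper's lip and pressed the cross bar into the groove. The lever was then at about 1.3 rad.
4. I pressed the orange lever down past centre until it snapped shut, then backed the arm about 20 cm away.

**What did not go to plan:** On the first try at pressing the bar down, the gripper's knuckle met the riser's edge at about 15 N. I lowered the lever to about 1.8 rad and pushed the loop in from lower down, which worked.

**Last checks:**
- **Lever:** the picture fit gave -0.08 rad. That is just past the 0 stop, so I read it as shut with fit error.
- **Cross bar:** measured at (-19, 0, 163) mm in the chamber frame, against a drawn-down seat at about (-20, 0, 164) mm. It is visibly behind the lip.
- **Lid:** I did not measure the keeper's height directly; I infer the lid is down from the bar's height.
- **Arm:** the wrist force was about 0.5 N with the tool well clear, which is noise level.
- **Bystanders:** those visible in the last cropped pictures (bottle and cartons) looked unmoved. The tube, tape roll and timer were outside the crop, but the tool never went near them after its first approach over the bench.

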